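# Feed bottle caps through the gate

## Robot

A 7-joint arm with a two-finger parallel gripper is mounted at the origin on the work surface. World frame = base frame: x ahead of the robot, y to its left, z up, the work surface at z = 0. Lengths are in m, angles in rad, forces in N, time in s.
With the tool pointing down it reaches from about 0.4 to 0.85 m from the base axis. Payload 4.5 kg.
Tool frame: the origin (TCP) lies between the finger pads; the fingertips stand 19 mm ahead of it and the grasp point (between the pads) is the TCP; z points along the fingers, y is the direction in which the jaws open and shut (so a half turn about z gives the same grasp; the last joint's range is limited). The gripper opens to 88 mm and grips with 3 to 60 N. Pads are 18 mm wide; open, the fingers measure 123 mm over their backs; the gripper's body (75 mm by 187 mm) begins 45 mm behind the grasp point.
Start: joints at [-1.271, 0.689, -0.195, 1.565, 0.157, 0.902, -0.215], TCP at [0.164, 0.603, 0.258] pointing down, gripper open.
Joint ranges: [-3.01, 3.01], [-0.46, 2.08], [-1.47, 1.51], [0.13, 2.56], [-1, 4.14], [0.04, 2.09], [-2.66, 2.66]. Speed limits (rad/s): [2.57, 2.57, 3.14, 3.14, 3.14, 3.14, 3.14].

## Interface

Orientations are given as a unit quaternion [x, y, z, w].
In Python, from plant import status, snapshot, finish_job, cut_out, tip_of gives the robot as it stands. The module is installed in compiled form; this text tells all that it offers.
- The arm moves only by the tool carry_out, never from a script. Its arguments are lists of equal length, an entry for each row: "linear": the shift along the world's x, y, z in m, a list of three; "roll": the turn about the world's z in rad. A call has 1 to 8 rows; each row is the pose to reach, as a shift and turn from the pose measured when the call began; what a row does not reach only later rows make up. A row lasts 1/12 s, in which the tool goes at most 41.7 mm and 7.16 degrees, less where a joint would pass 70% of its speed; a pose out of reach is approached as far as the arm can. A call with a gripper value outside its range is refused whole. "gripper" is the opening, from 0 (shut) to 1 (fully open), set as the call begins (left out, the last holds). The fingers move at their own pace and stop on an object; "grip_force" is the grip in N (left out, the last holds). Time passes only in rows, so rows that repeat a pose let the fingers close. It gives the time, the measured TCP pose, the force and the opening at its end, in the units of the state.
- status.get_state(): the state, without advancing time (a new reading comes with each control period).
- snapshot(name): name is "side" or "top" or "wrist"; returns a dict with "img" (400x640x3 uint8, red, green, blue), "range_z" (400x640 float32, m along the optical axis (not along the pixel's ray), 0 where there is no reading), "fx", "fy", "cx", "cy" (pixels), "world_from_camera" (4x4, takes a point from camera to world coordinates). Camera axes: x right, y down, z forward; pixel columns grow to the right and rows downward; lengths in m; the calibration is good to about 2 mm. A picture is of the moment at which its call begins.
- finish_job(): hands the job in, once; it reports no verdict.
Trained networks look in a picture, given as the dict that the camera call returned (one of the last four; its "shot" number tells which), for a name from the list of things; names that differ only in an ending like _2 or _b are one class to them, and where a whole thing is asked for, a point or a joint stands for the part that bears it (a point fixed in the world has none). Each returns a list of dicts, best first, with "confidence" (0 to 1); they miss things now and then, are a little off and sometimes report something else, mostly with a low value. They report only what shows in the picture. A call takes as long as a camera call. They do not tell look-alikes from the thing itself.
- cut_out(picture, query): "region" (400x640 bool, what is visible of it) and "pixel" ([column, row] in pixels, amid what is visible of it).
- tip_of(picture, query): "pixel" ([column, row] in pixels: a listed point, or the origin of a listed thing).
The state is a dict: "clock": time; "q": joint angles; "qd": joint speeds; "joint_torque": joint torques, N m; "tool_pos": TCP position; "eef_rot": TCP orientation; "contact_force": force on the tool from outside, world axes, zero at the start; "moment": the same for the moment, N m; "opening": opening from 0.0 (shut) to 1.0 (fully open).
Only numpy, scipy, OpenCV 4.12 (cv2) and the standard library are available. Lean on these libraries where they do the work, as an engineer would, in place of code of your own. Each camera call takes 0.05 s, during which the arm holds its last target.

## Task

Load the cap feeder: with the fingertips, push the coloured screw caps over the tray and through the narrow gate into the green-walled slot, one at a time, the yellow cap first, then the blue, then the red, each entirely past the gate posts and lying flat. Only push the caps, do not pick them up or tip them over. Leave the white cap and the amber vial on the tray, and the beaker and jar beside the slot, where they are, and finish with the hand clear.

Things in the scene. Friction and masses are not known exactly. Their poses are not given: they have to be found in the camera images.
- tray: Fixed grey-floored tray: a white-rimmed pad and a green-walled slot. Origin: under the gate's centre, at bench height. Its x axis points level through the gate into the slot, z up. Floor 5 mm above the bench, level throughout, no step at the gate. Pad inside the rims: x -242 to -3, y -132 to +132 mm. Rims, wings and slot walls: 6 mm thick, 12 mm above the floor.
- slot_gate (a point): Centre of the gate on the tray floor; axes as the tray's. Gate 40 mm wide, between two green posts (x -2 to +10 mm, tops 24 mm above the bench). Two slanting wings on the pad funnel to it, from (x -30, y +-53) to (x 0, y +-24) mm. A cap is entirely past the gate's plane when its centre is beyond x = +16 mm.
- slot_end (a point): Middle of the slot's closed end wall, at floor level, 138 mm beyond the gate's centre along the tray's x; axes as the tray's. The slot is 40 mm wide, open above, and holds the three caps in single file; they cannot pass one another there.
- yellow_cap: Yellow ribbed screw cap lying closed side up on the tray: a disc 32 mm across and 14 mm high, 10 to 20 g, slides freely. Origin: centre of its underside; z up; its yaw means nothing. Any of the three coloured caps may lie in any of the three places.
- blue_cap: Blue ribbed screw cap lying closed side up on the tray: a disc 32 mm across and 14 mm high, 10 to 20 g, slides freely. Origin: centre of its underside; z up; its yaw means nothing. Any of the three coloured caps may lie in any of the three places.
- red_cap: Red ribbed screw cap lying closed side up on the tray: a disc 32 mm across and 14 mm high, 10 to 20 g, slides freely. Origin: centre of its underside; z up; its yaw means nothing. Any of the three coloured caps may lie in any of the three places.
- white_cap: White screw cap of the same size (32 mm across, 14 mm high) near a rear corner of the tray pad; not to be moved. Origin: centre of its underside.
- vial: Small amber vial with black lid standing near a rear corner of the tray pad, 24 mm across, 45 mm high; not to be moved. Origin: centre of its underside.
- beaker: Small clear beaker on the bench beside the slot, 52 mm across, 60 mm high; not to be moved. Origin: centre of its underside.
- jar: Clear jar with black lid on the bench beside the slot, 48 mm across, 58 mm high; not to be moved. Origin: centre of its underside.
Mind the look-alikes: they are no part of the job. Of the things that look like the blue_cap, the larger one is meant. Of the things like the yellow_cap, leave any that is brown; of the rest the smaller one is meant.

How it is judged:
By the outcome, as a careful person would: the job done as asked, in the order asked, and still so for the second after the job is handed in, with the robot touching nothing.
It also fails if it takes over 72 s, if anything falls off the work surface, if the arm or the gripper's body presses on something with over 40 N, if the wrist force passes 120 N, or if a joint passes its speed limit or range.

## Working session

There is one attempt and no reset: what is moved stays moved. The work goes in short steps, Python scripts to look and compute and a tool call to move; the robot and the scene stay as the last step left them, time stands still between calls to the robot, and variables do not carry over. Pictures are saved under pics/ and viewed, and the job is handed in when it is done.

Besides the shell and the picture viewer there is one more tool, called after "Call:" as name([rows], argument=value, ...), one row to a line, values as JSON. carry_out: Moves the arm, as the interface text tells. Its arguments: {"type":"object","properties":{"linear":{"type":"array"},"roll":{"type":"array"},"gripper":{"type":"number"},"grip_force":{"type":"number"}},"required":["linear","roll"]}

```bash
mkdir -p pics; cat > h.py <<'E'
import numpy as np, cv2
from plant import status, snapshot, finish_job, cut_out, tip_of
def save(s,n): cv2.imwrite('pics/'+n, s['img'][:,:,::-1])
def back(s,u,v,z=None):
    T=np.array(s['world_from_camera']); r=np.array([(u-s['cx'])/s['fx'],(v-s['cy'])/s['fy'],1.0])
    if z is None:
        d=s['range_z'][int(round(v)),int(round(u))]; return T[:3,:3]@(r*d)+T[:3,3]
    w=T[:3,:3]@r; k=(z-T[2,3])/w[2]; return T[:3,3]+k*w
def proj(s,p):
    T=np.linalg.inv(np.array(s['world_from_camera'])); c=T[:3,:3]@np.array(p)+T[:3,3]
    return c[0]/c[2]*s['fx']+s['cx'], c[1]/c[2]*s['fy']+s['cy']
E
python3 - <<'E'
from h import *
np.set_printoptions(precision=4,suppress=True)
for n in ['top','side']:
    s=snapshot(n); save(s,n+'0.png'); print(np.array(s['world_from_camera']),s['fx'],s['cx'],s['cy'])
print(status.get_state())
E
```

```text
[[ 0.1697 -0.9637  0.206   0.4275]
 [-0.9855 -0.1664  0.0329  0.0021]
 [ 0.0026 -0.2086 -0.978   0.6809]
 [ 0.      0.      0.      1.    ]] 392.0590824370721 314.8239245832924 193.7034224853785
[[ 0.8781 -0.2981  0.3744  0.3286]
 [-0.4781 -0.5802  0.6593 -0.467 ]
 [ 0.0207 -0.7579 -0.652   0.4929]
 [ 0.      0.      0.      1.    ]] 408.28875343171273 319.7687154800356 197.67521471199763
{'clock': 0.1, 'q': array([-1.2712,  0.6899, -0.1945,  1.5662,  0.1573,  0.9025, -0.2151]), 'qd': array([ 0.0009, -0.0015, -0.0004, -0.0034,  0.0008,  0.0006,  0.0004]), 'joint_torque': array([ -0.0026, -52.8488,  -1.2712, -15.3835,  -0.0525,   0.002 ,
         0.0001]), 'tool_pos': array([0.1641, 0.6025, 0.257 ]), 'eef_rot': array([ 0.1325,  0.9912, -0.0008, -0.    ]), 'contact_force': array([ 0.0331, -0.1354, -0.4942]), 'moment': array([0.008 , 0.003 , 0.0049]), 'opening': 0.9981897747380846}
```

View pics/top0.png

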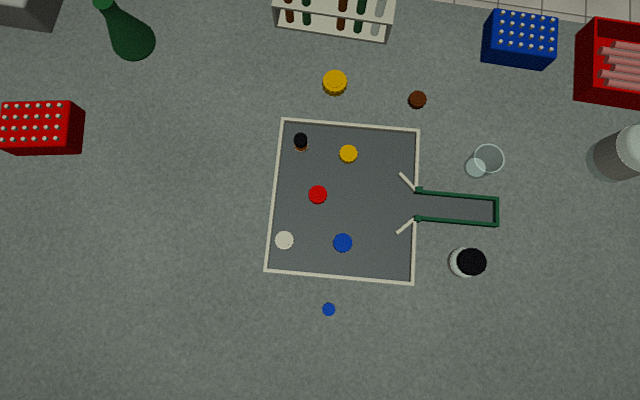

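View pics/side0.png

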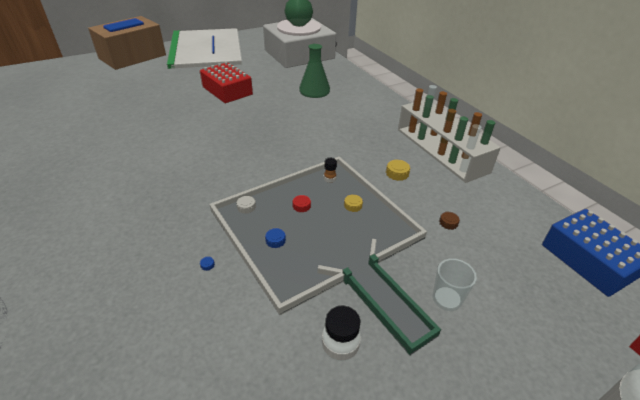

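The top view shows:
- **Caps on the pad:** yellow (348,153), red (317,195), blue (343,243).
- **Look-alikes off the tray:** larger yellow (335,82), brown (417,99), small blue (328,309).
- **Leave alone:** white cap (284,240), vial (300,140), beaker (487,160), jar (468,262).

The three caps on the pad are the ones meant. I'll measure them next and check with a close crop.

```bash
python3 - <<'E'
from h import *
from scipy.optimize import least_squares
np.set_printoptions(precision=4,suppress=True)
s=snapshot('top'); s2=snapshot('side')
crop=cv2.resize(s['img'][105:295,255:515],None,fx=3,fy=3,interpolation=cv2.INTER_CUBIC); cv2.imwrite('pics/crop0.png',crop[:,:,::-1])
for nm,c in dict(BL=(283,119),FL=(419,130),FR=(413,284),BR=(265,270)).items(): print(nm,back(s,*c,z=0.017))
res={}
for q in ['yellow_cap','blue_cap','red_cap','white_cap','vial','beaker','jar']:
  for n,p in (('top',s),('side',s2)):
    for r in cut_out(p,q)[:3]:
        m=r['region']; v,u=np.nonzero(m); T=np.array(p['world_from_camera'])
        d=p['range_z'][v,u]; ok=d>0
        P=(T[:3,:3]@(np.stack([(u-p['cx'])/p['fx'],(v-p['cy'])/p['fy'],np.ones(len(u))])*d))[:,ok].T+T[:3,3]
        top=P[P[:,2]>np.percentile(P[:,2],90)-.004]
        print(q,n,round(r['confidence'],2),r['pixel'],len(u),'topc',top.mean(0),'mid',(top.max(0)+top.min(0))/2,'ext',np.ptp(top,axis=0))
for q in ['slot_gate','slot_end','tray']:
  for n,p in (('top',s),('side',s2)):
    for r in tip_of(p,q)[:2]: print(q,n,round(r['confidence'],2),r['pixel'],back(p,*r['pixel'],z=0.005))
E
```

```text
BL [0.6934 0.1044 0.017 ]
FL [ 0.7144 -0.14    0.017 ]
FR [ 0.4446 -0.1612  0.017 ]
BR [0.4254 0.0841 0.017 ]
yellow_cap top 0.91 [335.8, 85.6] 548 topc [0.7825 0.0254 0.02  ] mid [0.7829 0.0256 0.0204] ext [0.0438 0.0442 0.0059]
yellow_cap top 0.7 [348.7, 152.8] 278 topc [ 0.65   -0.0203  0.0193] mid [ 0.65   -0.0201  0.0194] ext [0.0321 0.0314 0.0057]
yellow_cap top 0.58 [284.1, 241.6] 296 topc [0.4803 0.0627 0.0195] mid [0.4806 0.0624 0.0198] ext [0.0306 0.0317 0.0058]
yellow_cap side 0.85 [398.7, 167.3] 429 topc [0.7814 0.0234 0.0209] mid [0.7822 0.025  0.021 ] ext [0.0445 0.0482 0.0056]
yellow_cap side 0.66 [246.3, 205.8] 278 topc [0.4788 0.0605 0.02  ] mid [0.4791 0.062  0.02  ] ext [0.0311 0.034  0.0055]
yellow_cap side 0.65 [351.4, 202.6] 259 topc [ 0.6481 -0.0223  0.0202] mid [ 0.6486 -0.0212  0.02  ] ext [0.0303 0.0325 0.0048]
blue_cap top 0.58 [341.2, 243.8] 277 topc [ 0.4924 -0.0352  0.0194] mid [ 0.4923 -0.0351  0.0202] ext [0.0298 0.0307 0.0062]
blue_cap top 0.45 [328.5, 307.7] 143 topc [ 0.3813 -0.0295  0.0096] mid [ 0.3813 -0.0295  0.0099] ext [0.0202 0.0202 0.0052]
b
[... 1776 characters left out ...]
944 -0.2385  0.0581] ext [0.0417 0.0423 0.0056]
jar top 0.31 [347.9, 154.8] 270 topc [ 0.6496 -0.0202  0.0193] mid [ 0.6491 -0.0201  0.0194] ext [0.0304 0.0314 0.0057]
jar side 0.71 [344.4, 331.5] 1753 topc [ 0.493  -0.241   0.0587] mid [ 0.4936 -0.24    0.0582] ext [0.0428 0.0422 0.0056]
slot_gate top 0.81 [412.0, 203.0] [ 0.5824 -0.146   0.005 ]
slot_gate top 0.29 [348.2, 155.6] [ 0.6492 -0.0225  0.005 ]
slot_gate side 0.89 [356.2, 272.5] [ 0.5748 -0.1514  0.005 ]
slot_end top 0.96 [495.3, 213.8] [ 0.5881 -0.2917  0.005 ]
slot_end side 0.96 [419.1, 340.7] [ 0.5872 -0.2853  0.005 ]
tray top 0.88 [413.0, 201.0] [ 0.5863 -0.1473  0.005 ]
tray side 0.67 [357.1, 273.0] [ 0.5755 -0.1529  0.005 ]
```

View pics/crop0.png

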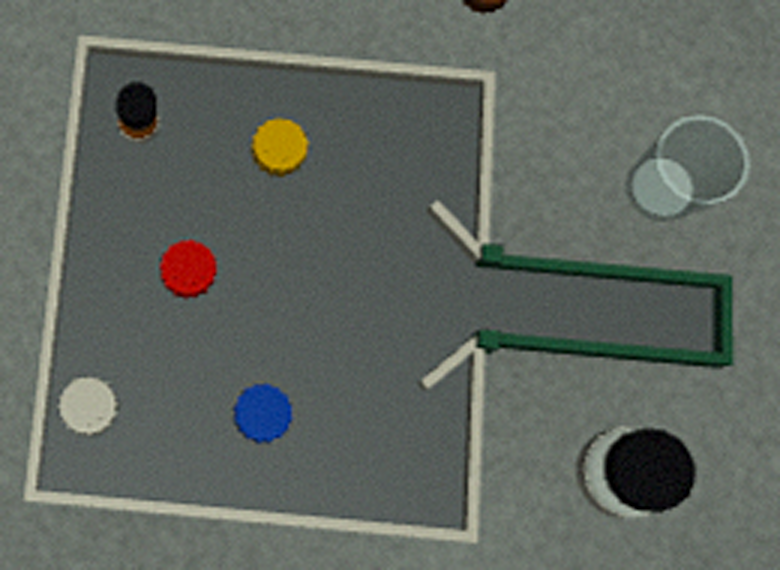

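```bash
python3 - <<'E'
from h import *
from scipy.optimize import least_squares
np.set_printoptions(precision=4,suppress=True)
segs=[((-245,-135),(-245,135)),((-245,135),(0,135)),((-245,-135),(0,-135)),((0,-135),(0,-53+30)),((0,135),(0,23)),
((-30,53),(0,24)),((-30,-53),(0,-24)),((0,23),(141,23)),((0,-23),(141,-23)),((141,-23),(141,23))]
A=np.array([a for a,b in segs])/1e3;B=np.array([b for a,b in segs])/1e3
def sd(L):
    d=B-A; t=np.clip(((L[:,None]-A)*d).sum(2)/(d*d).sum(1),0,1); return np.linalg.norm(L[:,None]-(A+t[...,None]*d),axis=2).min(1)
for n in ['top','side']:
    p=snapshot(n);v,u=np.mgrid[:400,:640];v=v.ravel();u=u.ravel();d=p['range_z'].ravel();T=np.array(p['world_from_camera'])
    P=(T[:3,:3]@(np.stack([(u-p['cx'])/p['fx'],(v-p['cy'])/p['fy'],np.ones(len(u))])*d)).T+T[:3,3]
    a=(d>0)&(P[:,2]>.0145)&(P[:,2]<.0190)
    def loc(x):
        c,s=np.cos(x[2]),np.sin(x[2]); return (P[a][:,:2]-x[:2])@np.array([[c,-s],[s,c]])
    x0=np.array([.579,-.149,np.arctan2(-.245,.021)])
    L=loc(x0);k=sd(L)<.012
    for it in range(3):
        r=least_squares(lambda x:sd(loc(x)[k]),x0,loss='soft_l1',f_scale=.002);x0=r.x;k=sd(loc(x0))<.006
    print(n,x0,k.sum(),np.median(sd(loc(x0)[k])))
    c,s=np.cos(x0[2]),np.sin(x0[2])
    for nm,w in dict(y=(.650,-.0203),b=(.4927,-.0350),r=(.5674,.0207),white=(.480,.0626),vial=(.6505,.065),bk=(.667,-.25),jar=(.494,-.2385)).items():
        print(nm,(np.array(w)-x0[:2])@np.array([[c,-s],[s,c]]))
E
```

```text
top [ 0.5797 -0.1481 -1.4918] 2730 0.0016270636762407142
y [-0.1219  0.0802]
b [-0.1196 -0.0778]
r [-0.1693  0.0011]
white [-0.2179 -0.0827]
vial [-0.2069  0.0874]
bk [0.1085 0.079 ]
jar [ 0.0833 -0.0925]
side [ 0.5787 -0.1494 -1.4912] 3042 0.0018518136835204658
y [-0.1231  0.0814]
b [-0.1209 -0.0766]
r [-0.1705  0.0023]
white [-0.2192 -0.0815]
vial [-0.208   0.0887]
bk [0.1073 0.0801]
jar [ 0.0821 -0.0915]
```

```bash
cat >> h.py <<'E'
O=np.array([.579,-.1487]); TH=-1.4915
X=np.array([np.cos(TH),np.sin(TH)]); Y=np.array([-np.sin(TH),np.cos(TH)])
def t2w(x,y): return O+X*x+Y*y
def w2t(p): d=np.array(p[:2])-O; return np.array([d@X,d@Y])
def yaw(st):
    x,y,z,w=st['eef_rot']; v=np.array([2*(x*y-w*z),1-2*(x*x+z*z)]); return np.arctan2(v[1],v[0])
def go(x,y,z,psi=None):
    "tray mm, world z m, tool-y world angle: needed shift + turn"
    st=status.get_state(); p=st['tool_pos']; w=t2w(x/1e3,y/1e3)
    d=[w[0]-p[0],w[1]-p[1],z-p[2]]; r=0 if psi is None else (psi-yaw(st))
    print('shift',np.round(d,4),'dist',round(float(np.linalg.norm(d)),3),'turn',round(float(r),3))
def info():
    st=status.get_state(); print('t',round(st['clock'],2),'tray mm',np.round(w2t(st['tool_pos'])*1e3,1),'z',round(st['tool_pos'][2],4),'yaw',round(float(yaw(st)),3),'q',np.round(st['q'],2),'F',np.round(st['contact_force'],1),'op',round(st['opening'],3))
E
python3 -c "
from h import *
info(); go(-152,101.5,.13,-.541)"
```

```text
t 1.3 tray mm [-782.3 -354. ] z 0.2577 yaw 1.305 q [-1.27  0.69 -0.19  1.57  0.16  0.9  -0.22] F [ 0.3 -0.1 -0.6] op 0.999
shift [ 0.504  -0.5922 -0.1277] dist 0.788 turn -1.846
```

Call:
carry_out([
  [0.027, -0.029, 0],
  [0.054, -0.058, 0],
  [0.081, -0.087, 0],
  [0.108, -0.116, 0],
  [0.135, -0.145, 0],
  [0.162, -0.174, 0],
  [0.189, -0.203, 0],
  [0.216, -0.232, 0],
], roll=[-0.09, -0.18, -0.27, -0.36, -0.45, -0.54, -0.63, -0.72], gripper=0.18)

```text
clock: 1.97
tool_pos: [0.3813, 0.3696, 0.258]
eef_rot: [0.475, 0.88, 0.0, 0.0]
contact_force: [0.5, 0.5, 0.2]
opening: 0.424
```

```bash
python3 -c "
from h import *
info(); go(-152,101.5,.13,-.541)"
```

```text
t 1.97 tray mm [-532.4 -156.1] z 0.258 yaw 0.581 q [-0.84  0.56 -0.02  1.85  0.02  0.72 -0.3 ] F [0.5 0.5 0.2] op 0.424
shift [ 0.2869 -0.3588 -0.128 ] dist 0.477 turn -1.122
```

Call:
carry_out([
  [0.025, -0.03, 0],
  [0.05, -0.06, 0],
  [0.075, -0.09, 0],
  [0.1, -0.12, 0],
  [0.125, -0.15, 0],
  [0.15, -0.18, 0],
  [0.175, -0.21, -0.01],
  [0.2, -0.24, -0.02],
], roll=[-0.09, -0.18, -0.27, -0.36, -0.45, -0.54, -0.63, -0.72])

```text
clock: 2.63
tool_pos: [0.5828, 0.1283, 0.2385]
eef_rot: [0.756, 0.655, 0.001, 0.0]
contact_force: [0.4, 0.4, -0.6]
opening: 0.184
```

```bash
python3 -c "
from h import *
info(); go(-152,101.5,.10,-.541)"
```

```text
t 2.63 tray mm [-275.8   25.7] z 0.2385 yaw -0.143 q [-0.38  0.68  0.15  1.69 -0.13  0.78 -0.31] F [ 0.4  0.4 -0.6] op 0.184
shift [ 0.0854 -0.1174 -0.1385] dist 0.201 turn -0.398
```

Call:
carry_out([
  [0.015, -0.02, -0.01],
  [0.03, -0.04, -0.02],
  [0.045, -0.06, -0.04],
  [0.06, -0.08, -0.06],
  [0.07, -0.1, -0.085],
  [0.085, -0.117, -0.11],
  [0.085, -0.117, -0.138],
  [0.085, -0.117, -0.138],
], roll=[-0.07, -0.14, -0.21, -0.28, -0.35, -0.398, -0.398, -0.398])

```text
clock: 3.3
tool_pos: [0.6645, 0.0098, 0.095]
eef_rot: [0.871, 0.491, -0.003, -0.001]
contact_force: [-0.5, 0.7, -1.2]
opening: 0.182
```

```bash
python3 -c "
from h import *
info(); go(-152,101.5,.028,-.541)
s=snapshot('top');save(s,'top1.png');s=snapshot('wrist');save(s,'w1.png')"
```

```text
t 3.3 tray mm [-151.2   97.8] z 0.095 yaw -0.543 q [-0.19  0.96  0.2   1.55 -0.26  0.66 -0.41] F [-0.5  0.7 -1.2] op 0.182
shift [ 0.0037  0.0011 -0.067 ] dist 0.067 turn 0.002
```

View pics/w1.png

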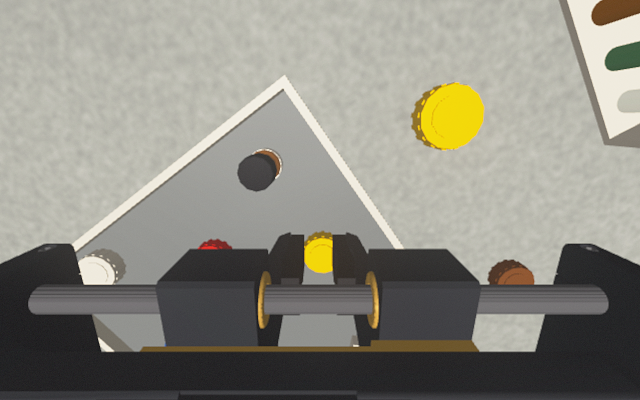

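View pics/top1.png

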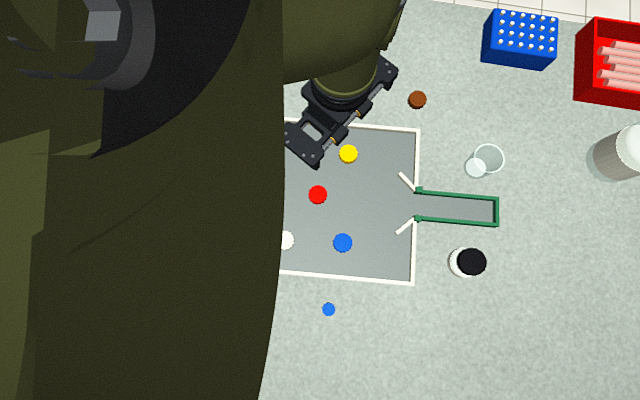

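The wrist view shows yellow centred between the fingers (322,253). The top view (348,153) shows the hand behind it on the side away from the gate. Descending.

Call:
carry_out([
  [0.002, 0, -0.02],
  [0.004, 0.001, -0.04],
  [0.004, 0.001, -0.06],
  [0.004, 0.001, -0.067],
  [0.004, 0.001, -0.067],
], roll=[0, 0, 0, 0, 0])

```text
clock: 3.82
tool_pos: [0.6704, 0.0144, 0.033]
eef_rot: [0.87, 0.493, 0.0, -0.001]
contact_force: [-0.1, 0.2, 0.1]
opening: 0.181
```

```bash
python3 -c "
from h import *
info(); go(-31,15,.028,-.541)
s=snapshot('wrist');save(s,'w2.png')"
```

```text
t 3.82 tray mm [-155.4  104.1] z 0.033 yaw -0.539 q [-0.18  1.05  0.17  1.55 -0.28  0.57 -0.39] F [-0.1  0.2  0.1] op 0.181
shift [-0.079 -0.131 -0.005] dist 0.153 turn -0.002
```

View pics/w2.png

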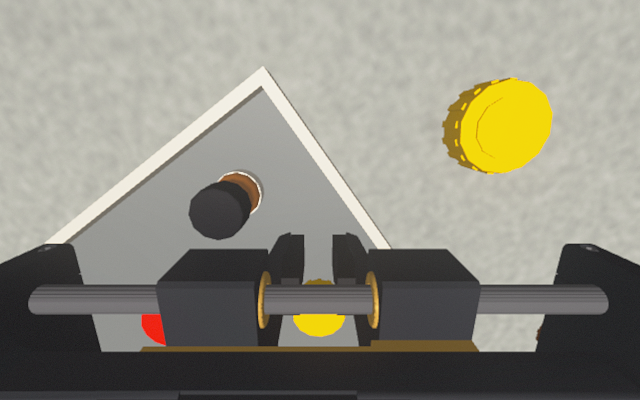

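```bash
cat >> h.py <<'E'
def rows(wps,step=7,zz=.028):
    "wps: list of (x,y,alpha deg) finger centre tray mm; prints per-row shifts from the current pose"
    st=status.get_state();p=st['tool_pos'];c=w2t(p)*1e3; y0=yaw(st)
    cur=np.array([c[0],c[1],np.degrees(y0-TH-np.pi/2)]); cur[2]=(cur[2]+180)%360-180
    L=[];R=[];b=cur[2]
    for w in wps:
        w=np.array(w,float); n=max(1,int(np.ceil(np.linalg.norm(w[:2]-cur[:2])/step)),int(np.ceil(abs(w[2]-cur[2])/6.5)))
        for i in range(1,n+1):
            q=cur+(w-cur)*i/n; W=t2w(q[0]/1e3,q[1]/1e3)
            L.append([round(float(W[0]-p[0]),3),round(float(W[1]-p[1]),3),round(float(zz-p[2]),3)]);R.append(round(float(np.radians(q[2]-b)),2))
        cur=w
    print(len(L));print(L);print(R)
def fc(x,y,a,off=23): return (x-off*np.cos(np.radians(a)),y-off*np.sin(np.radians(a)),a)
E
python3 -c "
from h import *
rows([fc(-122,80.5,-35.5),fc(-75,33,-35.5)])"
```

```text
13
[[-0.003, -0.005, -0.006], [-0.007, -0.01, -0.006], [-0.01, -0.015, -0.006], [-0.014, -0.02, -0.006], [-0.019, -0.025, -0.006], [-0.023, -0.03, -0.006], [-0.027, -0.035, -0.006], [-0.032, -0.04, -0.006], [-0.036, -0.045, -0.006], [-0.04, -0.05, -0.006], [-0.045, -0.055, -0.006], [-0.049, -0.061, -0.006], [-0.054, -0.066, -0.006]]
[-0.0, -0.0, -0.0, -0.0, -0.0, -0.0, -0.0, -0.0, -0.0, -0.0, -0.0, -0.0, -0.0]
```

Call:
carry_out([
  [-0.003, -0.005, -0.006],
  [-0.007, -0.01, -0.006],
  [-0.01, -0.015, -0.006],
  [-0.014, -0.02, -0.006],
  [-0.019, -0.025, -0.006],
  [-0.023, -0.03, -0.006],
  [-0.027, -0.035, -0.006],
  [-0.032, -0.04, -0.006],
], roll=[0, 0, 0, 0, 0, 0, 0, 0])

```text
clock: 4.53
tool_pos: [0.639, -0.0266, 0.0282]
eef_rot: [0.87, 0.493, 0.001, -0.0]
contact_force: [0.4, 0.5, 0.7]
opening: 0.175
```

```bash
python3 -c "
from h import *
info()
rows([fc(-75,33,-35.5),fc(-50,4,-35.5)])
s=snapshot('top');save(s,'top2.png')"
```

```text
t 4.53 tray mm [-116.9   69.5] z 0.0282 yaw -0.54 q [-0.11  1.03  0.14  1.65 -0.27  0.48 -0.33] F [0.4 0.5 0.7] op 0.175
11
[[-0.004, -0.005, -0.0], [-0.008, -0.01, -0.0], [-0.013, -0.015, -0.0], [-0.017, -0.02, -0.0], [-0.021, -0.025, -0.0], [-0.026, -0.029, -0.0], [-0.03, -0.034, -0.0], [-0.035, -0.039, -0.0], [-0.039, -0.043, -0.0], [-0.044, -0.048, -0.0], [-0.048, -0.052, -0.0]]
[-0.0, -0.0, -0.0, -0.0, -0.0, -0.0, -0.0, -0.0, -0.0, -0.0, -0.0]
```

View pics/top2.png

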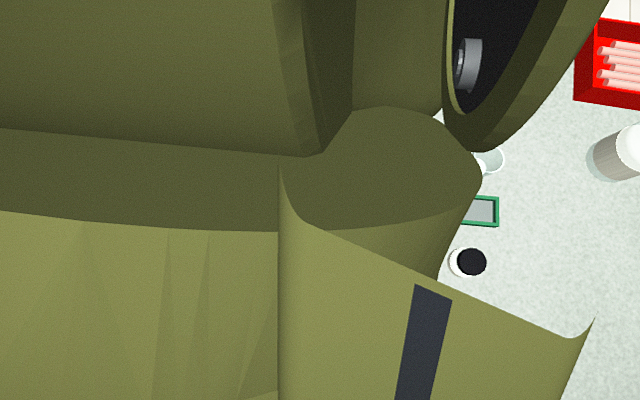

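Top is blocked by the arm, so I'm checking from the side.

```bash
python3 -c "
from h import *
s=snapshot('side');cv2.imwrite('pics/s2.png',cv2.resize(s['img'][130:370,180:480],None,fx=2.5,fy=2.5)[:,:,::-1])"
```

```text
(no output)
```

View pics/s2.png

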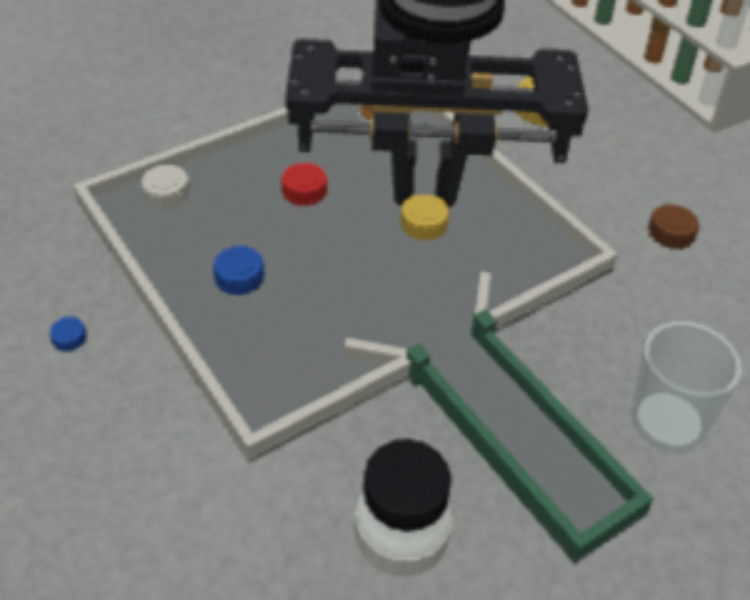

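The side crop shows yellow (425,215) nested between the fingertips, with everything else in place. I'll keep pushing.

Call:
carry_out([
  [-0.004, -0.005, 0],
  [-0.008, -0.01, 0],
  [-0.013, -0.015, 0],
  [-0.017, -0.02, 0],
  [-0.021, -0.025, 0],
  [-0.026, -0.029, 0],
  [-0.03, -0.034, 0],
  [-0.035, -0.039, 0],
], roll=[0, 0, 0, 0, 0, 0, 0, 0])

```text
clock: 5.3
tool_pos: [0.6028, -0.0672, 0.0281]
eef_rot: [0.87, 0.492, 0.0, -0.0]
contact_force: [0.5, -0.1, 0.2]
opening: 0.177
```

```bash
python3 -c "
from h import *
info()
rows([fc(-50,4,-35.5),fc(-40,2,-22),fc(-28,0,-9),fc(-18,0,0),fc(-5,0,0)],step=6.5)
s=snapshot('side');cv2.imwrite('pics/s3.png',cv2.resize(s['img'][130:370,180:480],None,fx=2.5,fy=2.5)[:,:,::-1])"
```

```text
t 5.3 tray mm [-79.4  30.2] z 0.0281 yaw -0.541 q [-0.03  1.    0.12  1.76 -0.25  0.4  -0.27] F [ 0.5 -0.1  0.2] op 0.177
12
[[-0.004, -0.004, -0.0], [-0.008, -0.008, -0.0], [-0.012, -0.012, -0.0], [-0.014, -0.014, -0.0], [-0.016, -0.017, -0.0], [-0.018, -0.02, -0.0], [-0.021, -0.025, -0.0], [-0.024, -0.031, -0.0], [-0.026, -0.036, -0.0], [-0.027, -0.041, -0.0], [-0.027, -0.047, -0.0], [-0.026, -0.054, -0.0]]
[0.0, 0.0, 0.0, 0.08, 0.16, 0.24, 0.35, 0.46, 0.54, 0.62, 0.62, 0.62]
```

View pics/s3.png

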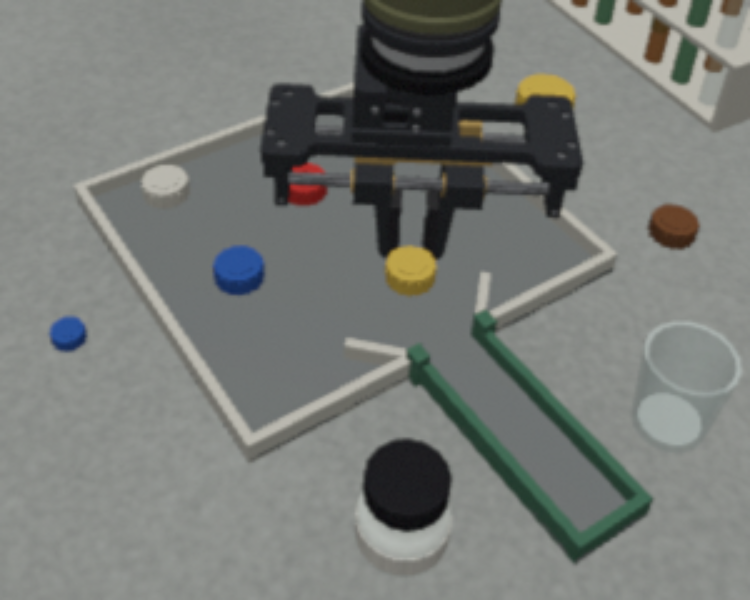

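The cap (411,270) is still nested between the fingertips.

Call:
carry_out([
  [-0.004, -0.004, 0],
  [-0.008, -0.008, 0],
  [-0.012, -0.012, 0],
  [-0.014, -0.014, 0],
  [-0.016, -0.017, 0],
  [-0.018, -0.02, 0],
  [-0.021, -0.025, 0],
  [-0.024, -0.031, 0],
], roll=[0, 0, 0, 0.08, 0.16, 0.24, 0.35, 0.46])

```text
clock: 6.02
tool_pos: [0.5771, -0.0998, 0.0281]
eef_rot: [0.734, 0.679, -0.001, 0.0]
contact_force: [-0.5, -0.5, 0.6]
opening: 0.182
```

```bash
python3 -c "
from h import *
info()
rows([fc(-18,0,0),fc(-3,0,0)],step=6.5)
s=snapshot('side');cv2.imwrite('pics/s4.png',cv2.resize(s['img'][130:370,180:480],None,fx=2.5,fy=2.5)[:,:,::-1])"
```

```text
t 6.02 tray mm [-48.9   2. ] z 0.0281 yaw -0.077 q [ 0.08  0.98  0.01  1.82 -0.03  0.34  0.05] F [-0.5 -0.5  0.6] op 0.182
5
[[-0.001, -0.004, -0.0], [-0.001, -0.008, -0.0], [-0.001, -0.013, -0.0], [-0.001, -0.018, -0.0], [-0.0, -0.023, -0.0]]
[0.08, 0.16, 0.16, 0.16, 0.16]
```

View pics/s4.png

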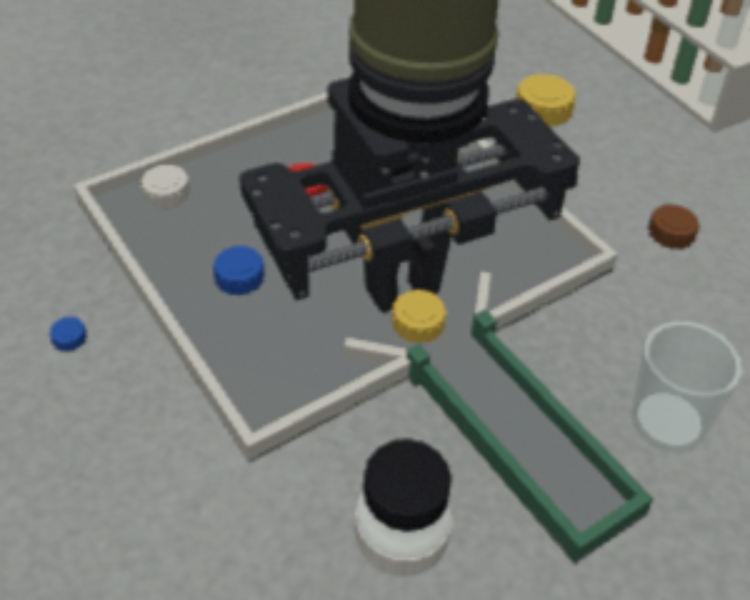

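Yellow (418,315) is at the funnel mouth, still nested and centred. Next it goes straight toward the gate.

Call:
carry_out([
  [-0.001, -0.004, 0],
  [-0.001, -0.008, 0],
  [-0.001, -0.013, 0],
  [-0.001, -0.018, 0],
  [0, -0.023, 0],
], roll=[0.08, 0.16, 0.16, 0.16, 0.16])

```text
clock: 6.48
tool_pos: [0.5759, -0.1257, 0.0281]
eef_rot: [0.677, 0.736, -0.002, 0.0]
contact_force: [0.1, 0.6, 0.4]
opening: 0.18
```

```bash
python3 -c "
from h import *
info()
s=snapshot('side');cv2.imwrite('pics/s5.png',cv2.resize(s['img'][130:370,180:480],None,fx=2.5,fy=2.5)[:,:,::-1])"
```

```text
t 6.48 tray mm [-23.2  -1.3] z 0.0281 yaw 0.083 q [ 0.14  0.98 -0.02  1.8   0.05  0.36  0.17] F [0.1 0.6 0.4] op 0.18
```

View pics/s5.png

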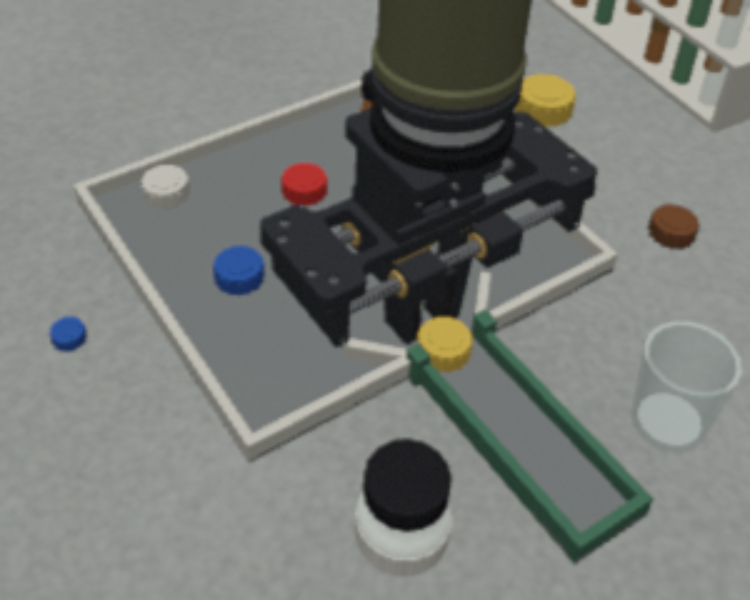

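Yellow is in the gate (445,343) but not fully past it. I'll back off, lift, turn the hand 90° and close it so the narrow side can finish the push.

Call:
carry_out([
  [0, 0.012, 0],
  [0, 0.015, 0.02],
  [0, 0.015, 0.045],
  [0, 0.015, 0.05],
  [0, 0.017, 0.05],
  [0, 0.02, 0.05],
  [0, 0.022, 0.05],
  [0, 0.025, 0.05],
], roll=[0, 0, 0.12, 0.24, 0.36, 0.48, 0.6, 0.72], gripper=0.18)

```text
clock: 7.2
tool_pos: [0.5763, -0.1008, 0.0783]
eef_rot: [0.372, 0.928, -0.002, 0.002]
contact_force: [-1.0, 0.7, 0.1]
opening: 0.182
```

```bash
python3 -c "
from h import *
info(); go(-46,0,.078,1.65); go(-46,0,.028,1.65)"
```

```text
t 7.2 tray mm [-48.    1.1] z 0.0783 yaw 0.807 q [ 0.2   0.9  -0.18  1.81  0.33  0.46  0.59] F [-1.   0.7  0.1] op 0.182
shift [-0.0009 -0.0021 -0.0003] dist 0.002 turn 0.843
shift [-0.0009 -0.0021 -0.0503] dist 0.05 turn 0.843
```

Call:
carry_out([
  [-0.001, -0.001, 0],
  [-0.001, -0.001, 0],
  [-0.001, -0.001, 0],
  [-0.001, -0.001, 0],
  [-0.001, -0.001, 0],
  [-0.001, -0.001, -0.01],
  [-0.001, -0.001, -0.03],
  [-0.001, -0.001, -0.05],
], roll=[0.12, 0.24, 0.36, 0.48, 0.6, 0.72, 0.84, 0.84], gripper=0)

```text
clock: 7.87
tool_pos: [0.5759, -0.1006, 0.0283]
eef_rot: [-0.04, 0.999, -0.0, 0.003]
contact_force: [0.5, -0.6, 0.2]
opening: 0.009
```

```bash
python3 -c "
from h import *
info(); go(-46,0,.028,1.65)
s=snapshot('side');cv2.imwrite('pics/s6.png',cv2.resize(s['img'][130:370,180:480],None,fx=2.5,fy=2.5)[:,:,::-1])"
```

```text
t 7.87 tray mm [-48.2   0.7] z 0.0283 yaw 1.652 q [ 0.28  0.99 -0.33  1.82  0.69  0.44  1.11] F [ 0.5 -0.6  0.2] op 0.009
shift [-0.0006 -0.0022 -0.0003] dist 0.002 turn -0.002
```

View pics/s6.png

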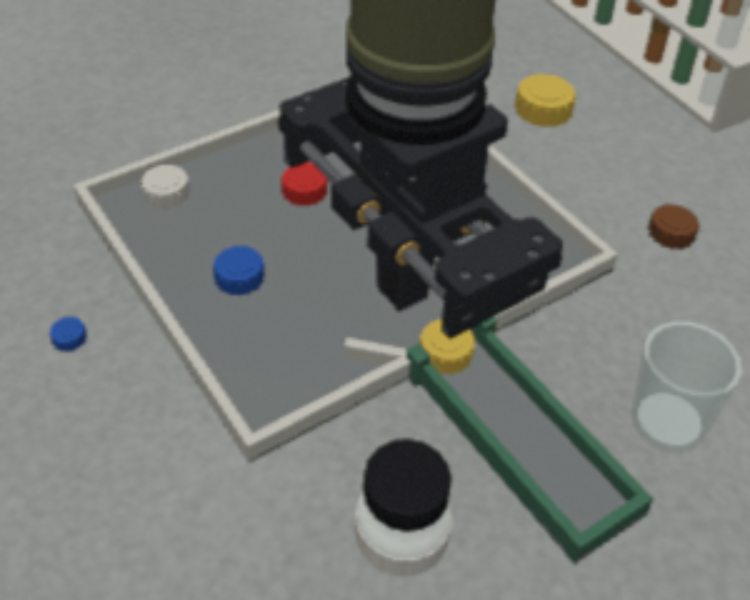

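Yellow (447,345) is in the gate and the closed fingers are behind it. Pushing forward.

Call:
carry_out([
  [0, -0.006, 0],
  [0, -0.012, 0],
  [0, -0.017, 0],
  [0.001, -0.022, 0],
  [0.001, -0.026, 0],
  [0.001, -0.03, 0],
  [0.002, -0.034, 0],
  [0.002, -0.038, 0],
], roll=[0, 0, 0, 0, 0, 0, 0, 0])

```text
clock: 8.58
tool_pos: [0.5764, -0.1387, 0.0249]
eef_rot: [-0.039, 0.999, 0.0, 0.001]
contact_force: [-0.1, 0.4, 0.1]
opening: 0.006
```

```bash
cat >> h.py <<'E'
HSV={'y':((20,120,90),(34,255,255)),'b':((105,130,60),(125,255,255)),'r':((0,150,90),(8,255,255))}
def cap(c,s,xr=(-250,140)):
    "visible blob's points on the top face, tray mm, within the tray only"
    h=cv2.cvtColor(s['img'],cv2.COLOR_RGB2HSV); m=cv2.inRange(h,*[np.array(a) for a in HSV[c]])
    if c=='r': m|=cv2.inRange(h,np.array((174,150,90)),np.array((180,255,255)))
    v,u=np.nonzero(m); T=np.array(s['world_from_camera']); d=s['range_z'][v,u]
    P=(T[:3,:3]@(np.stack([(u-s['cx'])/s['fx'],(v-s['cy'])/s['fy'],np.ones(len(u))])*d)).T+T[:3,3]
    L=np.stack([(P[:,:2]-O)@X,(P[:,:2]-O)@Y],1)*1e3
    k=(L[:,0]>xr[0])&(L[:,0]<xr[1])&(abs(L[:,1])<130)&(P[:,2]>.0155)&(P[:,2]<.03); L=L[k]
    if len(L)<15: print(c,'few',len(L)); return
    print(c,'n',len(L),'x',np.round(np.percentile(L[:,0],[2,98]),1),'y',np.round(np.percentile(L[:,1],[2,98]),1),'mid',np.round((L.max(0)+L.min(0))/2,1),'z',round(float(np.median(P[k][:,2])),4))
def look(n,box=(130,370,180,480)):
    s=snapshot('side');a,b,c,d=box;cv2.imwrite('pics/'+n,cv2.resize(s['img'][a:b,c:d],None,fx=2.5,fy=2.5)[:,:,::-1]); return s
E
python3 -c "
from h import *
info()
s=look('s7.png')
for c in 'ybr': cap(c,s)"
```

```text
t 8.58 tray mm [-10.1  -1.8] z 0.0249 yaw 1.648 q [ 0.36  1.01 -0.35  1.79  0.69  0.47  1.18] F [-0.1  0.4  0.1] op 0.006
y n 267 x [ 5.7 35.1] y [-16.5   8. ] mid [20.2 -4.1] z 0.02
b n 243 x [-132.2 -104.3] y [-92.1 -64.2] mid [-118.9  -78. ] z 0.02
r n 127 x [-181.5 -155. ] y [-13.4   7.6] mid [-168.3   -2.7] z 0.0201
```

View pics/s7.png

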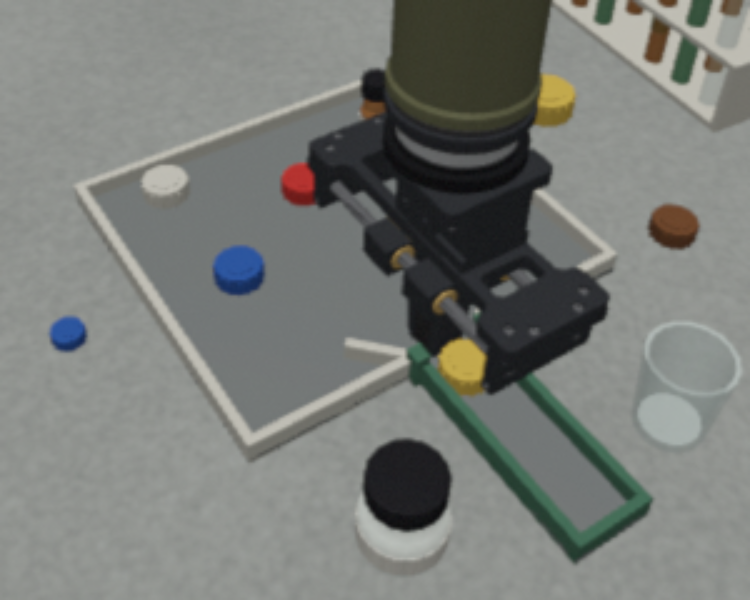

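Yellow's centre is at about x=+20. I'll push it a few millimetres more, then retreat.

Call:
carry_out([
  [0.001, -0.005, 0.003],
  [0.002, -0.009, 0.003],
  [0.002, -0.011, 0.003],
  [0.002, 0, 0.003],
  [0.002, 0.02, 0.01],
  [0, 0.03, 0.04],
  [-0.002, 0.03, 0.065],
  [-0.012, 0.05, 0.075],
], roll=[0, 0, 0, 0, 0, 0, 0, -0.1])

```text
clock: 9.3
tool_pos: [0.5665, -0.0922, 0.1022]
eef_rot: [0.014, 1.0, -0.001, 0.003]
contact_force: [0.8, -0.1, 0.4]
opening: 0.006
```

```bash
python3 -c "
from h import *
info()
s=look('s8.png')
for c in 'ybr': cap(c,s)
go(-152,-100,.10,.689)"
```

```text
t 9.3 tray mm [-57.3  -8. ] z 0.1022 yaw 1.542 q [ 0.3   0.87 -0.38  1.84  0.59  0.54  1.07] F [ 0.8 -0.1  0.4] op 0.006
y n 339 x [21.3 49.9] y [-16.1  12.9] mid [35.  -1.3] z 0.0199
b n 242 x [-131.4 -104.4] y [-92.5 -63.7] mid [-118.5  -77.8] z 0.0201
r n 183 x [-181.8 -153.8] y [-13.7  15.3] mid [-167.9    0.5] z 0.0202
shift [-0.0969  0.0791 -0.0033] dist 0.125 turn -0.853
```

View pics/s8.png

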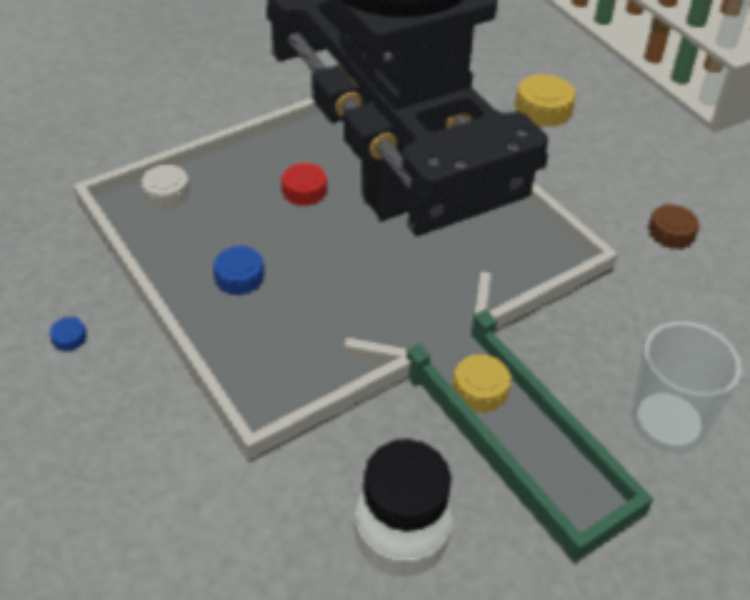

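Yellow is in the slot at x≈35, lying flat. Now the hand goes behind blue.

Call:
carry_out([
  [-0.012, 0.01, 0],
  [-0.024, 0.02, 0],
  [-0.036, 0.03, 0],
  [-0.05, 0.04, 0],
  [-0.065, 0.053, 0],
  [-0.08, 0.066, 0],
  [-0.097, 0.079, 0],
  [-0.097, 0.079, -0.003],
], roll=[-0.11, -0.22, -0.33, -0.44, -0.55, -0.66, -0.77, -0.853], gripper=0.18)

```text
clock: 10.02
tool_pos: [0.4631, -0.0014, 0.1001]
eef_rot: [0.426, 0.905, 0.0, 0.0]
contact_force: [-0.4, 0.8, -0.2]
opening: 0.177
```

```bash
python3 -c "
from h import *
info()
go(-153,-101,.028,.69)
s=snapshot('wrist');save(s,'w3.png')"
```

```text
t 10.02 tray mm [-156.  -103.9] z 0.1001 yaw 0.691 q [-0.05  0.78 -0.07  2.17  0.27  0.19  0.32] F [-0.4  0.8 -0.2] op 0.177
shift [ 0.0031 -0.0028 -0.0721] dist 0.072 turn -0.001
```

View pics/w3.png

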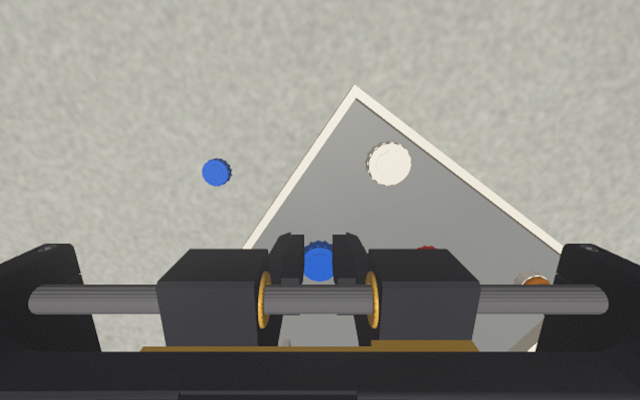

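Blue (318,262) is centred in the gap, and white (389,163) is well away. Descending.

Call:
carry_out([
  [0.002, -0.002, -0.02],
  [0.003, -0.003, -0.045],
  [0.003, -0.003, -0.065],
  [0.003, -0.003, -0.072],
  [0.003, -0.003, -0.072],
], roll=[0, 0, 0, 0, 0])

```text
clock: 10.48
tool_pos: [0.4688, -0.0049, 0.0264]
eef_rot: [0.426, 0.905, -0.001, -0.001]
contact_force: [-0.8, -0.2, -0.5]
opening: 0.179
```

```bash
python3 -c "
from h import *
info()
rows([fc(-119.5,-78,35),fc(-75,-33,35)])"
```

```text
t 10.48 tray mm [-152.1  -98.4] z 0.0264 yaw 0.691 q [-0.07  0.94 -0.03  2.17  0.55  0.04  0.05] F [-0.8 -0.2 -0.5] op 0.179
13
[[0.003, -0.004, 0.002], [0.006, -0.009, 0.002], [0.008, -0.013, 0.002], [0.013, -0.017, 0.002], [0.018, -0.021, 0.002], [0.023, -0.025, 0.002], [0.028, -0.029, 0.002], [0.032, -0.034, 0.002], [0.037, -0.038, 0.002], [0.042, -0.042, 0.002], [0.047, -0.046, 0.002], [0.052, -0.05, 0.002], [0.057, -0.054, 0.002]]
[-0.0, -0.0, -0.0, -0.0, -0.0, -0.0, -0.0, -0.0, -0.0, -0.0, -0.0, -0.0, -0.0]
```

Call:
carry_out([
  [0.003, -0.004, 0.002],
  [0.006, -0.009, 0.002],
  [0.008, -0.013, 0.002],
  [0.013, -0.017, 0.002],
  [0.018, -0.021, 0.002],
  [0.023, -0.025, 0.002],
  [0.028, -0.029, 0.002],
  [0.032, -0.034, 0.002],
], roll=[0, 0, 0, 0, 0, 0, 0, 0])

```text
clock: 11.15
tool_pos: [0.5018, -0.0392, 0.0285]
eef_rot: [0.426, 0.905, -0.0, -0.0]
contact_force: [0.0, -0.2, 0.3]
opening: 0.178
```

```bash
python3 -c "
from h import *
info()
s=look('s9.png')
for c in 'ybr': cap(c,s)
rows([fc(-75,-33,35),fc(-50,-4,35)])"
```

```text
t 11.15 tray mm [-115.3  -68.3] z 0.0285 yaw 0.691 q [ 0.05  0.94 -0.11  2.06  0.57  0.17  0.12] F [ 0.  -0.2  0.3] op 0.178
y n 338 x [21.5 49.7] y [-16.4  13.1] mid [35.2 -1. ] z 0.0199
b n 258 x [-111.1  -80.7] y [-70.8 -42.1] mid [-96.9 -55.8] z 0.0201
r n 44 x [-164.  -153.4] y [-11.4  15.4] mid [-158.8    1. ] z 0.0187
11
[[0.005, -0.004, -0.001], [0.009, -0.007, -0.001], [0.014, -0.011, -0.001], [0.018, -0.014, -0.001], [0.023, -0.018, -0.001], [0.028, -0.022, -0.001], [0.033, -0.026, -0.001], [0.038, -0.029, -0.001], [0.044, -0.033, -0.001], [0.049, -0.037, -0.001], [0.054, -0.041, -0.001]]
[0.0, 0.0, 0.0, 0.0, 0.0, 0.0, 0.0, 0.0, 0.0, 0.0, 0.0]
```

View pics/s9.png

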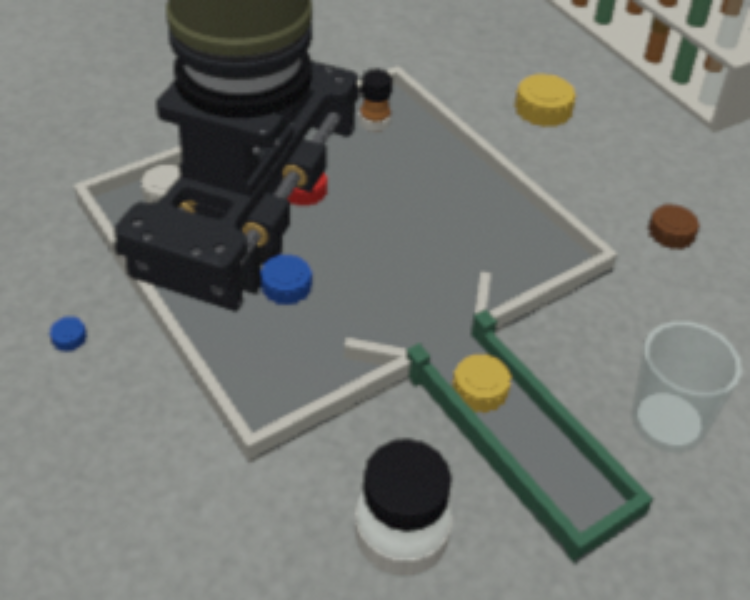

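Blue (286,278) is nested between the fingertips and moving as planned.

Call:
carry_out([
  [0.005, -0.004, 0],
  [0.009, -0.007, 0],
  [0.014, -0.011, 0],
  [0.018, -0.014, 0],
  [0.023, -0.018, 0],
  [0.028, -0.022, 0],
  [0.033, -0.026, 0],
  [0.038, -0.029, 0],
], roll=[0, 0, 0, 0, 0, 0, 0, 0])

```text
clock: 11.87
tool_pos: [0.541, -0.0705, 0.0285]
eef_rot: [0.427, 0.904, -0.001, 0.0]
contact_force: [0.5, 0.3, -0.2]
opening: 0.182
```

```bash
python3 -c "
from h import *
info()
s=look('s10.png')
for c in 'ybr': cap(c,s)
rows([fc(-50,-4,35),fc(-40,-2,22),fc(-28,0,9),fc(-18,0,0),fc(-3,0,0)],step=6.5)"
```

```text
t 11.87 tray mm [-81.  -31.7] z 0.0285 yaw 0.689 q [ 0.16  0.96 -0.19  1.94  0.57  0.3   0.19] F [ 0.5  0.3 -0.2] op 0.182
y n 337 x [21.  49.6] y [-16.1  13.1] mid [34.9 -1.3] z 0.0198
b n 264 x [-75.5 -46.7] y [-34.1  -5.1] mid [-61.9 -19.5] z 0.0199
r few 0
12
[[0.005, -0.003, -0.001], [0.009, -0.007, -0.001], [0.014, -0.01, -0.001], [0.018, -0.014, -0.001], [0.021, -0.017, -0.001], [0.025, -0.022, -0.001], [0.029, -0.027, -0.001], [0.031, -0.032, -0.001], [0.033, -0.037, -0.001], [0.034, -0.042, -0.001], [0.034, -0.047, -0.001], [0.035, -0.052, -0.001]]
[0.0, 0.0, 0.0, -0.11, -0.22, -0.34, -0.45, -0.53, -0.61, -0.61, -0.61, -0.61]
```

Call:
carry_out([
  [0.005, -0.003, 0],
  [0.009, -0.007, 0],
  [0.014, -0.01, 0],
  [0.018, -0.014, 0],
  [0.021, -0.017, 0],
  [0.025, -0.022, 0],
  [0.029, -0.027, 0],
  [0.031, -0.032, 0],
], roll=[0, 0, 0, -0.11, -0.22, -0.34, -0.45, -0.53])

```text
clock: 12.58
tool_pos: [0.5742, -0.1033, 0.0286]
eef_rot: [0.651, 0.759, -0.001, 0.001]
contact_force: [0.0, -0.1, -0.6]
opening: 0.182
```

```bash
python3 -c "
from h import *
info()
s=look('s11.png')
for c in 'ybr': cap(c,s)
rows([fc(-18,0,0),fc(-3,0,0)],step=6.5)"
```

```text
t 12.58 tray mm [-45.6  -1.2] z 0.0286 yaw 0.153 q [ 0.18  0.98 -0.14  1.82  0.34  0.36 -0.07] F [ 0.  -0.1 -0.6] op 0.182
y n 338 x [21.3 49.8] y [-16.4  13.1] mid [35.5 -1.4] z 0.02
b n 287 x [-35.9  -7.1] y [-14.9  13.8] mid [-21.6  -0.4] z 0.02
r n 144 x [-182.3 -158.2] y [-13.1  15.2] mid [-170.4    1. ] z 0.0203
4
[[0.001, -0.003, -0.001], [0.002, -0.008, -0.001], [0.002, -0.013, -0.001], [0.003, -0.018, -0.001]]
[-0.07, -0.07, -0.07, -0.07]
```

View pics/s11.png

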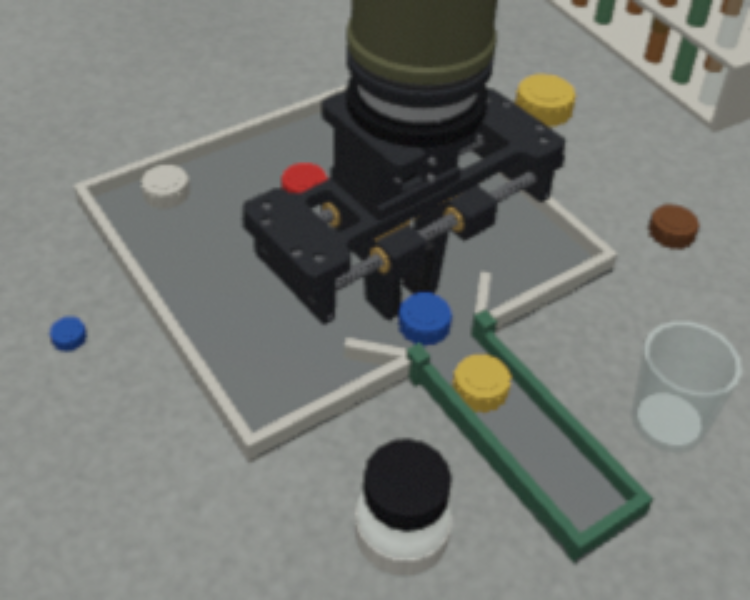

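Blue (425,318) is at the funnel throat, centred and nested. I'll push it into the gate, then start the lift and turn.

Call:
carry_out([
  [0.001, -0.003, 0],
  [0.002, -0.008, 0],
  [0.002, -0.013, 0],
  [0.003, -0.018, 0],
  [0.003, -0.018, 0],
  [0.003, 0, 0],
  [0.002, 0.0, 0.025],
  [0.002, 0.0, 0.05],
], roll=[-0.07, -0.07, -0.07, -0.07, -0.07, -0.07, -0.07, -0.07])

```text
clock: 13.3
tool_pos: [0.575, -0.1031, 0.0779]
eef_rot: [0.677, 0.736, -0.002, -0.0]
contact_force: [0.9, -0.3, -0.3]
opening: 0.178
```

```bash
python3 -c "
from h import *
info()
s=look('s12.png')
for c in 'ybr': cap(c,s)
go(-48,0,.078,1.65); go(-48,0,.028,1.65)"
```

```text
t 13.3 tray mm [-45.8  -0.3] z 0.0779 yaw 0.082 q [ 0.19  0.9  -0.16  1.81  0.29  0.46 -0.09] F [ 0.9 -0.3 -0.3] op 0.178
y n 331 x [21.3 49.5] y [-16.   13.4] mid [35.4 -1.2] z 0.02
b n 290 x [-13.9  14.6] y [-14.9  13.8] mid [0.4 0.4] z 0.0201
r few 0
shift [-0.0031  0.0035 -0.0052] dist 0.007 turn 1.569
shift [-0.0031  0.0035 -0.0552] dist 0.055 turn 1.569
```

Call:
carry_out([
  [-0.003, 0.004, 0],
  [-0.003, 0.004, 0],
  [-0.003, 0.004, 0],
  [-0.003, 0.004, 0],
  [-0.003, 0.004, 0],
  [-0.003, 0.004, 0],
  [-0.003, 0.004, 0],
  [-0.003, 0.004, 0],
], roll=[0.12, 0.24, 0.36, 0.48, 0.6, 0.72, 0.84, 0.96], gripper=0)

```text
clock: 14.02
tool_pos: [0.5752, -0.1006, 0.0832]
eef_rot: [0.258, 0.966, 0.002, 0.003]
contact_force: [-1.5, -0.8, 0.4]
opening: 0.002
```

```bash
python3 -c "
from h import *
info()
go(-48,0,.028,1.65)"
```

```text
t 14.02 tray mm [-48.2   0. ] z 0.0832 yaw 1.048 q [ 0.33  0.91 -0.4   1.81  0.64  0.54  0.56] F [-1.5 -0.8  0.4] op 0.002
shift [-0.     -0.0002 -0.0552] dist 0.055 turn 0.602
```

Call:
carry_out([
  [0, 0, 0],
  [0, 0, 0],
  [0, 0, 0],
  [0, 0, -0.015],
  [0, 0, -0.035],
  [0, 0, -0.055],
  [0, 0, -0.055],
  [0, 0, -0.055],
], roll=[0.12, 0.24, 0.36, 0.48, 0.6, 0.6, 0.6, 0.6])

```text
clock: 14.68
tool_pos: [0.5747, -0.1007, 0.0278]
eef_rot: [-0.039, 0.999, 0.003, 0.002]
contact_force: [0.3, 0.4, 0.1]
opening: 0.003
```

```bash
python3 -c "
from h import *
info()
s=look('s13.png')
for c in 'ybr': cap(c,s)
go(-2,0,.028,1.65)"
```

```text
t 14.68 tray mm [-48.2  -0.5] z 0.0278 yaw 1.648 q [ 0.37  1.02 -0.49  1.81  0.88  0.54  0.95] F [0.3 0.4 0.1] op 0.003
y n 335 x [21.2 49.6] y [-16.   13.1] mid [35.1 -1.1] z 0.0199
b n 198 x [-13.4  14.8] y [-15.   11.3] mid [-0.5  0.1] z 0.0198
r n 173 x [-180.2 -154.1] y [-13.7  12.5] mid [-168.3    0.4] z 0.0202
shift [ 0.0038 -0.0462 -0.0005] dist 0.046 turn 0.002
```

Call:
carry_out([
  [0, -0.006, 0.001],
  [0.001, -0.012, 0.001],
  [0.001, -0.018, 0.001],
  [0.002, -0.024, 0.001],
  [0.002, -0.029, 0.001],
  [0.003, -0.034, 0.001],
  [0.003, -0.039, 0.001],
  [0.004, -0.043, 0.001],
], roll=[0, 0, 0, 0, 0, 0, 0, 0])

```text
clock: 15.4
tool_pos: [0.5789, -0.1443, 0.0295]
eef_rot: [-0.038, 0.999, 0.003, 0.002]
contact_force: [0.1, 0.3, 0.8]
opening: 0.005
```

```bash
python3 -c "
from h import *
info()
s=look('s14.png')
for c in 'ybr': cap(c,s)"
```

```text
t 15.4 tray mm [-4.4  0.2] z 0.0295 yaw 1.647 q [ 0.46  1.03 -0.51  1.77  0.87  0.58  1.05] F [0.1 0.3 0.8] op 0.005
y n 314 x [45.7 73. ] y [-16.4  12.8] mid [58.6 -1.8] z 0.0199
b n 291 x [11.1 39.6] y [-15.3  12.6] mid [24.9 -0.8] z 0.02
r n 162 x [-181.3 -153.9] y [-13.4  12.7] mid [-167.4    0.3] z 0.0201
```

View pics/s14.png

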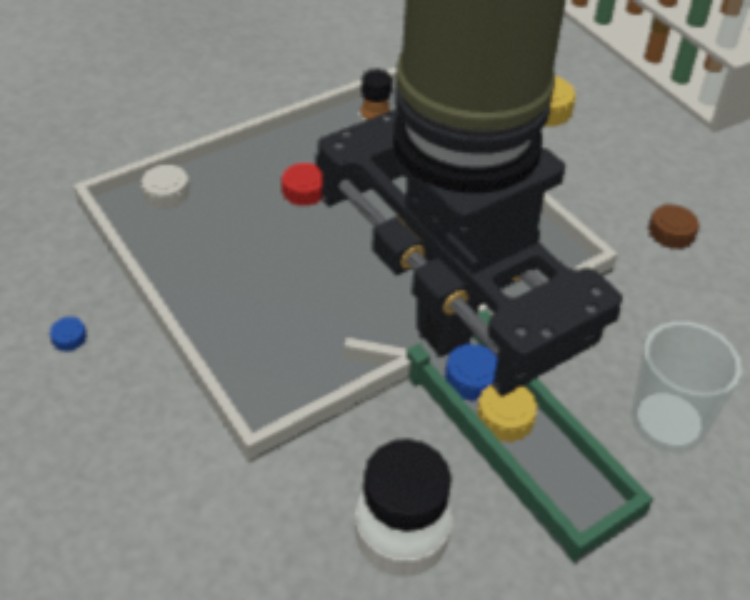

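Blue's centre is at x≈25, past the gate, and yellow is at about 59. The hand retreats and goes behind red.

Call:
carry_out([
  [0, 0.015, 0],
  [-0.001, 0.03, 0.01],
  [-0.002, 0.04, 0.04],
  [-0.002, 0.05, 0.075],
  [-0.003, 0.075, 0.08],
  [-0.005, 0.105, 0.08],
  [-0.007, 0.135, 0.08],
  [-0.009, 0.165, 0.08],
], roll=[0, 0, -0.1, -0.2, -0.32, -0.44, -0.56, -0.68])

```text
clock: 16.12
tool_pos: [0.5698, 0.0223, 0.1106]
eef_rot: [0.3, 0.954, 0.002, 0.003]
contact_force: [0.0, 1.4, 0.3]
opening: 0.007
```

```bash
python3 -c "
from h import *
info()
s=look('s15.png')
for c in 'ybr': cap(c,s)
go(-211,2,.105,.0793)"
```

```text
t 16.12 tray mm [-171.2    4.4] z 0.1106 yaw 0.962 q [ 0.1   0.85 -0.38  1.85  0.57  0.55  0.31] F [0.  1.4 0.3] op 0.007
y n 364 x [45.7 74.1] y [-16.5  12.6] mid [60.1 -1.5] z 0.02
b n 312 x [14.3 41.5] y [-15.1  14.1] mid [27.5 -0.6] z 0.02
r n 187 x [-181.3 -153.7] y [-13.5  15.3] mid [-167.7    0.8] z 0.0201
shift [-0.0052  0.029  -0.0062] dist 0.03 turn -0.888
```

Call:
carry_out([
  [-0.001, 0.005, 0],
  [-0.002, 0.01, 0],
  [-0.003, 0.015, 0],
  [-0.004, 0.02, 0],
  [-0.005, 0.025, 0],
  [-0.005, 0.029, 0],
  [-0.005, 0.029, -0.006],
  [-0.005, 0.029, -0.006],
], roll=[-0.12, -0.24, -0.36, -0.48, -0.6, -0.72, -0.84, -0.888], gripper=0.18)

```text
clock: 16.83
tool_pos: [0.5637, 0.0638, 0.1052]
eef_rot: [0.679, 0.734, 0.005, 0.004]
contact_force: [-0.0, 0.6, 0.1]
opening: 0.183
```

```bash
python3 -c "
from h import *
info()
go(-211,2,.028,.0793)
s=snapshot('wrist');save(s,'w4.png')"
```

```text
t 16.83 tray mm [-213.     1.6] z 0.1052 yaw 0.078 q [-0.11  0.83 -0.14  1.87  0.25  0.44 -0.35] F [-0.   0.6  0.1] op 0.183
shift [ 0.0006 -0.002  -0.0772] dist 0.077 turn 0.002
```

View pics/w4.png

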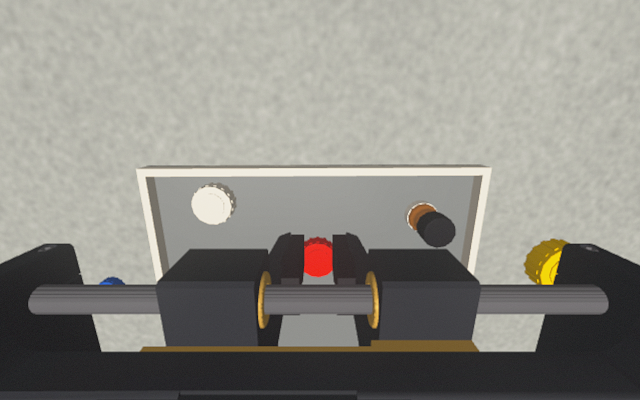

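Red (318,257) is centred in the gap. The vial sits under the end of the gripper body, so I'm checking that body's underside height before descending.

```bash
python3 -c "
from h import *
s=look('s16.png',(80,320,180,480)); p=s
v,u=np.mgrid[:400,:640];v=v.ravel();u=u.ravel();d=p['range_z'].ravel();T=np.array(p['world_from_camera'])
P=(T[:3,:3]@(np.stack([(u-p['cx'])/p['fx'],(v-p['cy'])/p['fy'],np.ones(len(u))])*d)).T+T[:3,3]
L=np.stack([(P[:,:2]-O)@X,(P[:,:2]-O)@Y],1)*1e3
tz=status.get_state()['tool_pos'][2]
for a in range(-110,111,10):
    k=(d>0)&(abs(L[:,0]+213)<60)&(abs(L[:,1]-a)<5)&(P[:,2]>tz-.019-.005)&(P[:,2]<tz+.15)
    z=P[k][:,2]; print(a,k.sum(), np.round(np.percentile(z-tz,[1,5]),3) if k.sum()>5 else '')
"
```

```text
-110 0 
-100 0 
-90 337 [0.051 0.069]
-80 404 [0.046 0.047]
-70 211 [0.058 0.061]
-60 129 [0.057 0.059]
-50 179 [0.057 0.06 ]
-40 870 [0.05  0.056]
-30 549 [0.051 0.057]
-20 571 [-0.012 -0.006]
-10 444 [-0.017 -0.008]
0 288 [0.058 0.061]
10 480 [-0.017 -0.011]
20 509 [-0.015 -0.005]
30 176 [0.03  0.053]
40 132 [0.053 0.056]
50 110 [0.059 0.061]
60 159 [0.058 0.061]
70 197 [0.059 0.062]
80 370 [0.048 0.05 ]
90 137 [0.055 0.073]
100 0 
110 0
```

View pics/s16.png

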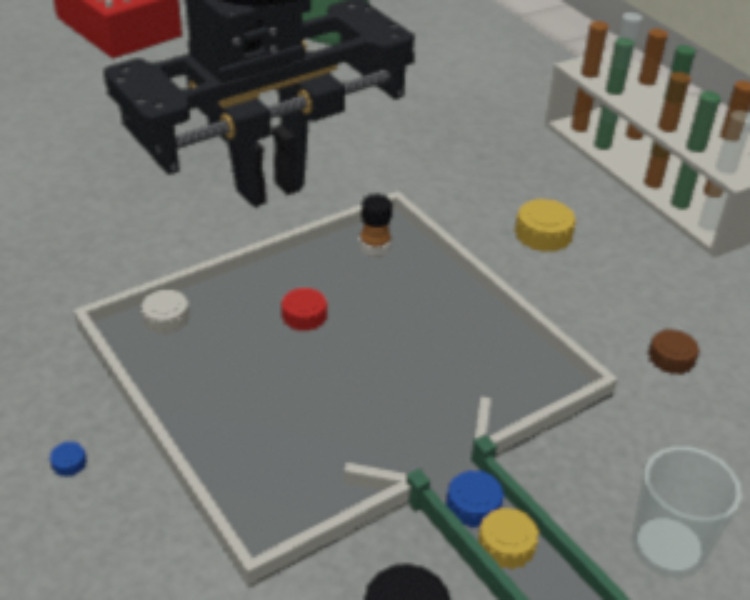

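The body's underside is 46 mm above the TCP, so it clears the 50 mm vial top by about 24 mm. Descending.

Call:
carry_out([
  [0, -0.001, -0.02],
  [0.001, -0.002, -0.04],
  [0.001, -0.002, -0.055],
  [0.001, -0.002, -0.068],
  [0.001, -0.002, -0.075],
  [0.001, -0.002, -0.076],
], roll=[0, 0, 0, 0, 0, 0])

```text
clock: 17.43
tool_pos: [0.5642, 0.0615, 0.0284]
eef_rot: [0.677, 0.736, 0.004, 0.004]
contact_force: [-0.6, 0.1, -0.1]
opening: 0.182
```

```bash
python3 -c "
from h import *
info()
rows([fc(-168.5,1.5,0),fc(-100,0,0),fc(-3,0,0)])"
```

```text
t 17.43 tray mm [-210.7    1.9] z 0.0284 yaw 0.083 q [-0.13  0.97 -0.09  1.88  0.28  0.29 -0.37] F [-0.6  0.1 -0.1] op 0.182
27
[[0.0, -0.006, -0.0], [0.001, -0.013, -0.0], [0.001, -0.019, -0.0], [0.002, -0.026, -0.0], [0.002, -0.033, -0.0], [0.002, -0.04, -0.0], [0.003, -0.047, -0.0], [0.003, -0.053, -0.0], [0.003, -0.06, -0.0], [0.004, -0.067, -0.0], [0.004, -0.074, -0.0], [0.005, -0.081, -0.0], [0.005, -0.088, -0.0], [0.006, -0.094, -0.0], [0.006, -0.101, -0.0], [0.007, -0.108, -0.0], [0.007, -0.115, -0.0], [0.008, -0.122, -0.0], [0.008, -0.129, -0.0], [0.009, -0.136, -0.0], [0.009, -0.143, -0.0], [0.01, -0.15, -0.0], [0.011, -0.157, -0.0], [0.011, -0.164, -0.0], [0.012, -0.17, -0.0], [0.012, -0.177, -0.0], [0.013, -0.184, -0.0]]
[-0.0, -0.0, -0.0, -0.0, -0.0, -0.0, -0.0, -0.0, -0.0, -0.0, -0.0, -0.0, -0.0, -0.0, -0.0, -0.0, -0.0, -0.0, -0.0, -0.0, -0.0, -0.0, -0.0, -0.0, -0.0, -0.0, -0.0]
```

Call:
carry_out([
  [0, -0.006, 0],
  [0.001, -0.013, 0],
  [0.001, -0.019, 0],
  [0.002, -0.026, 0],
  [0.002, -0.033, 0],
  [0.002, -0.04, 0],
  [0.003, -0.047, 0],
  [0.003, -0.053, 0],
], roll=[0, 0, 0, 0, 0, 0, 0, 0])

```text
clock: 18.1
tool_pos: [0.5674, 0.0073, 0.0286]
eef_rot: [0.677, 0.736, 0.004, 0.004]
contact_force: [-0.3, -0.2, -0.4]
opening: 0.178
```

```bash
python3 -c "
from h import *
info()
s=look('s17.png')
for c in 'ybr': cap(c,s)
rows([fc(-100,0,0),fc(-3,0,0)])"
```

```text
t 18.1 tray mm [-156.4    0.8] z 0.0286 yaw 0.083 q [-0.03  0.97 -0.11  1.88  0.31  0.3  -0.3 ] F [-0.3 -0.2 -0.4] op 0.178
y n 361 x [46.  74.6] y [-16.6  12.2] mid [60.4 -1.6] z 0.02
b n 315 x [14.7 41.5] y [-15.4  14. ] mid [27.6 -0.6] z 0.0199
r n 215 x [-147.2 -118.6] y [-14.5  13.6] mid [-134.5   -0.3] z 0.02
19
[[0.0, -0.006, -0.001], [0.001, -0.013, -0.001], [0.001, -0.019, -0.001], [0.002, -0.025, -0.001], [0.002, -0.032, -0.001], [0.003, -0.039, -0.001], [0.003, -0.045, -0.001], [0.004, -0.052, -0.001], [0.004, -0.059, -0.001], [0.005, -0.066, -0.001], [0.005, -0.073, -0.001], [0.006, -0.08, -0.001], [0.006, -0.087, -0.001], [0.007, -0.094, -0.001], [0.007, -0.101, -0.001], [0.008, -0.108, -0.001], [0.009, -0.115, -0.001], [0.009, -0.121, -0.001], [0.01, -0.128, -0.001]]
[-0.0, -0.0, -0.0, -0.0, -0.0, -0.0, -0.0, -0.0, -0.0, -0.0, -0.0, -0.0, -0.0, -0.0, -0.0, -0.0, -0.0, -0.0, -0.0]
```

View pics/s17.png

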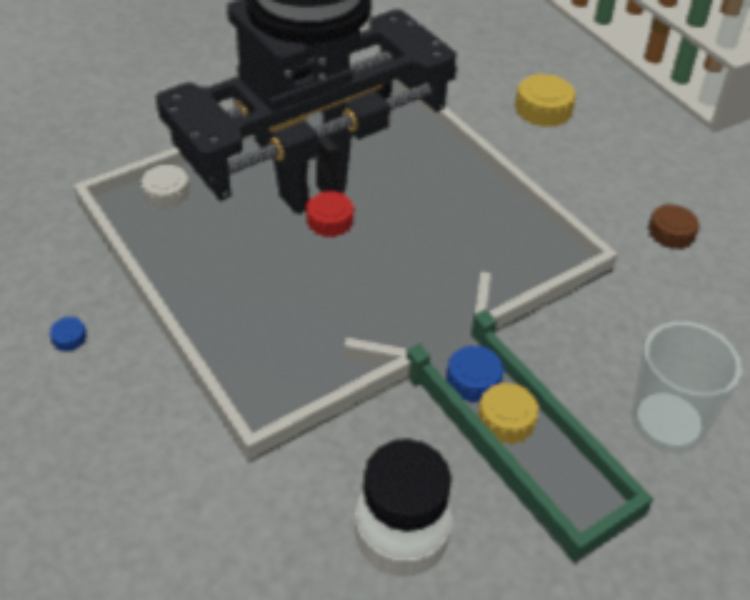

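Red (330,213) is nested. Continuing straight.

Call:
carry_out([
  [0, -0.006, 0],
  [0.001, -0.013, 0],
  [0.001, -0.019, 0],
  [0.002, -0.025, 0],
  [0.002, -0.032, 0],
  [0.003, -0.039, 0],
  [0.003, -0.045, 0],
  [0.004, -0.052, 0],
], roll=[0, 0, 0, 0, 0, 0, 0, 0])

```text
clock: 18.82
tool_pos: [0.5711, -0.047, 0.0285]
eef_rot: [0.678, 0.735, 0.004, 0.004]
contact_force: [0.0, -0.1, -0.1]
opening: 0.179
```

```bash
python3 -c "
from h import *
info()
s=look('s18.png')
for c in 'ybr': cap(c,s)
rows([fc(-5,0,0)])"
```

```text
t 18.82 tray mm [-102.1    0.2] z 0.0285 yaw 0.081 q [ 0.07  0.97 -0.12  1.86  0.34  0.32 -0.24] F [ 0.  -0.1 -0.1] op 0.179
y n 359 x [45.6 74.3] y [-16.6  12.3] mid [60.1 -2. ] z 0.02
b n 314 x [14.5 41.4] y [-15.2  13.6] mid [27.7 -0.4] z 0.0199
r n 247 x [-92.2 -63.4] y [-15.1  13.2] mid [-78.4  -0.7] z 0.0201
11
[[0.0, -0.007, -0.001], [0.001, -0.013, -0.001], [0.001, -0.02, -0.001], [0.002, -0.026, -0.001], [0.002, -0.033, -0.001], [0.003, -0.039, -0.001], [0.003, -0.046, -0.001], [0.004, -0.052, -0.001], [0.004, -0.059, -0.001], [0.005, -0.065, -0.001], [0.005, -0.072, -0.001]]
[0.0, 0.0, 0.0, 0.0, 0.0, 0.0, 0.0, 0.0, 0.0, 0.0, 0.0]
```

Call:
carry_out([
  [0, -0.007, 0],
  [0.001, -0.013, 0],
  [0.001, -0.02, 0],
  [0.002, -0.026, 0],
  [0.002, -0.033, 0],
  [0.003, -0.039, 0],
  [0.003, -0.046, 0],
  [0.004, -0.052, 0],
], roll=[0, 0, 0, 0, 0, 0, 0, 0])

```text
clock: 19.53
tool_pos: [0.5752, -0.1022, 0.0285]
eef_rot: [0.679, 0.734, 0.003, 0.005]
contact_force: [-0.4, -0.1, -0.1]
opening: 0.182
```

```bash
python3 -c "
from h import *
info()
s=look('s19.png')
for c in 'ybr': cap(c,s)
rows([fc(-3,0,0)])"
```

```text
t 19.53 tray mm [-46.7  -0.1] z 0.0285 yaw 0.079 q [ 0.18  0.98 -0.15  1.83  0.36  0.35 -0.17] F [-0.4 -0.1 -0.1] op 0.182
y n 357 x [46.  74.3] y [-16.7  12.6] mid [59.9 -1.7] z 0.0199
b n 311 x [14.2 41.5] y [-15.3  14.1] mid [27.6 -0.4] z 0.0199
r n 280 x [-36.4  -8.4] y [-15.4  12.8] mid [-22.6  -1.1] z 0.0201
3
[[0.001, -0.006, -0.001], [0.001, -0.013, -0.001], [0.002, -0.019, -0.001]]
[0.0, 0.0, 0.0]
```

Call:
carry_out([
  [0.001, -0.006, 0],
  [0.001, -0.012, 0],
  [0.002, -0.018, 0],
  [0.002, -0.02, 0],
  [0.002, -0.01, 0],
  [0.002, 0, 0.01],
  [0.001, 0.0, 0.035],
  [0, 0.0, 0.05],
], roll=[0, 0, 0, 0, 0, 0, 0, 0.1])

```text
clock: 20.25
tool_pos: [0.576, -0.1001, 0.0803]
eef_rot: [0.64, 0.768, 0.004, 0.005]
contact_force: [0.3, 0.5, 0.7]
opening: 0.181
```

```bash
python3 -c "
from h import *
info()
s=look('s20.png')
for c in 'ybr': cap(c,s)
go(-48,0,.028,1.65)"
```

```text
t 20.25 tray mm [-48.7   0.9] z 0.0803 yaw 0.182 q [ 0.21  0.89 -0.21  1.82  0.38  0.45 -0.08] F [0.3 0.5 0.7] op 0.181
y n 366 x [50.8 79.2] y [-16.5  12.8] mid [65.1 -1.6] z 0.02
b n 319 x [19.3 46.9] y [-15.2  13.9] mid [33.  -0.4] z 0.02
r n 281 x [-12.7  15.1] y [-15.1  13.7] mid [ 1.2 -0.5] z 0.02
shift [-0.002   0.0006 -0.0548] dist 0.055 turn 1.461
```

View pics/s20.png

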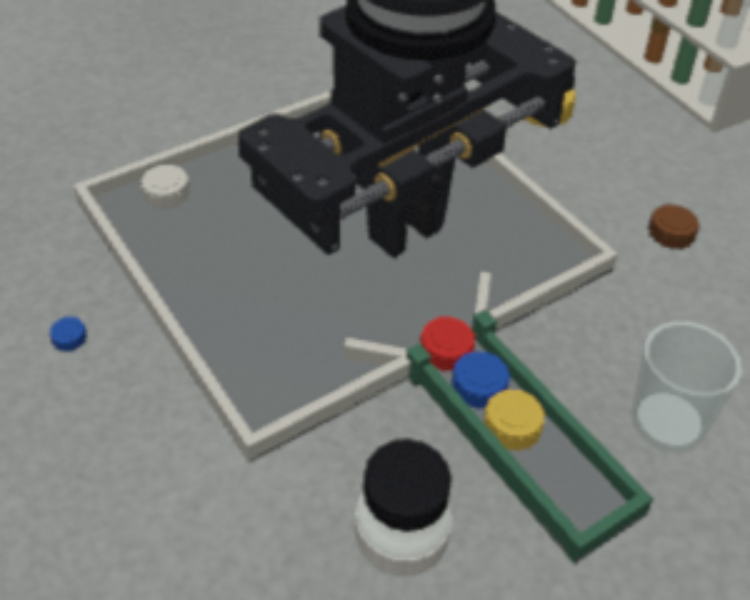

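Red (448,342) is in the gate, touching blue. Rotating and closing for the final push.

Call:
carry_out([
  [-0.002, 0.001, 0],
  [-0.002, 0.001, 0],
  [-0.002, 0.001, 0],
  [-0.002, 0.001, 0],
  [-0.002, 0.001, 0],
  [-0.002, 0.001, 0],
  [-0.002, 0.001, 0],
  [-0.002, 0.001, 0],
], roll=[0.12, 0.24, 0.36, 0.48, 0.6, 0.72, 0.84, 0.96], gripper=0)

```text
clock: 20.97
tool_pos: [0.5752, -0.0985, 0.0833]
eef_rot: [0.206, 0.978, 0.008, 0.004]
contact_force: [0.4, -0.5, -0.7]
opening: 0.007
```

```bash
python3 -c "
from h import *
info()
go(-49,0,.029,1.65)"
```

```text
t 20.97 tray mm [-50.4   0.2] z 0.0833 yaw 1.156 q [ 0.37  0.92 -0.47  1.81  0.71  0.57  0.6 ] F [ 0.4 -0.5 -0.7] op 0.007
shift [-0.0001 -0.0014 -0.0543] dist 0.054 turn 0.494
```

Call:
carry_out([
  [0, 0, 0],
  [0, 0, 0],
  [0, 0, 0],
  [0, 0, -0.015],
  [0, 0, -0.035],
  [0, 0, -0.054],
  [0, 0, -0.054],
  [0, 0, -0.054],
], roll=[0.12, 0.24, 0.36, 0.494, 0.494, 0.494, 0.494, 0.494])

```text
clock: 21.63
tool_pos: [0.5747, -0.097, 0.0291]
eef_rot: [-0.04, 0.999, 0.009, 0.001]
contact_force: [-0.7, 0.6, 0.2]
opening: 0.003
```

```bash
python3 -c "
from h import *
info()
s=look('s21.png')
for c in 'ybr': cap(c,s)
go(-2,0,.029,1.65)"
```

```text
t 21.63 tray mm [-51.9  -0.2] z 0.0291 yaw 1.651 q [ 0.4   1.03 -0.54  1.81  0.91  0.56  0.93] F [-0.7  0.6  0.2] op 0.003
y n 366 x [51.1 79.6] y [-16.4  12.4] mid [65.1 -1.9] z 0.02
b n 318 x [19.9 46.7] y [-15.6  14. ] mid [33.2 -0.4] z 0.0201
r n 212 x [-11.9  15. ] y [-15.3  13.4] mid [ 1.1 -0.5] z 0.0199
shift [ 0.0034 -0.0496 -0.0009] dist 0.05 turn -0.001
```

Call:
carry_out([
  [0, -0.008, 0],
  [0.001, -0.016, 0],
  [0.001, -0.022, 0],
  [0.002, -0.028, 0],
  [0.002, -0.034, 0],
  [0.003, -0.04, 0],
  [0.003, -0.045, 0],
  [0.004, -0.049, 0],
], roll=[0, 0, 0, 0, 0, 0, 0, 0])

```text
clock: 22.35
tool_pos: [0.5792, -0.1471, 0.0299]
eef_rot: [-0.04, 0.999, 0.009, 0.002]
contact_force: [-0.1, 0.6, 0.8]
opening: 0.007
```

```bash
python3 -c "
from h import *
info()
s=look('s22.png')
for c in 'ybr': cap(c,s)"
```

```text
t 22.35 tray mm [-1.6  0.4] z 0.0299 yaw 1.65 q [ 0.49  1.04 -0.56  1.76  0.9   0.61  1.04] F [-0.1  0.6  0.8] op 0.007
y n 405 x [ 79.  107.4] y [-16.6  12.7] mid [92.9 -1.9] z 0.0199
b n 286 x [49.1 74.6] y [-14.9  13.8] mid [61.3 -0. ] z 0.02
r n 306 x [14.7 43. ] y [-15.2  12.8] mid [28.5 -1.2] z 0.0201
```

View pics/s22.png

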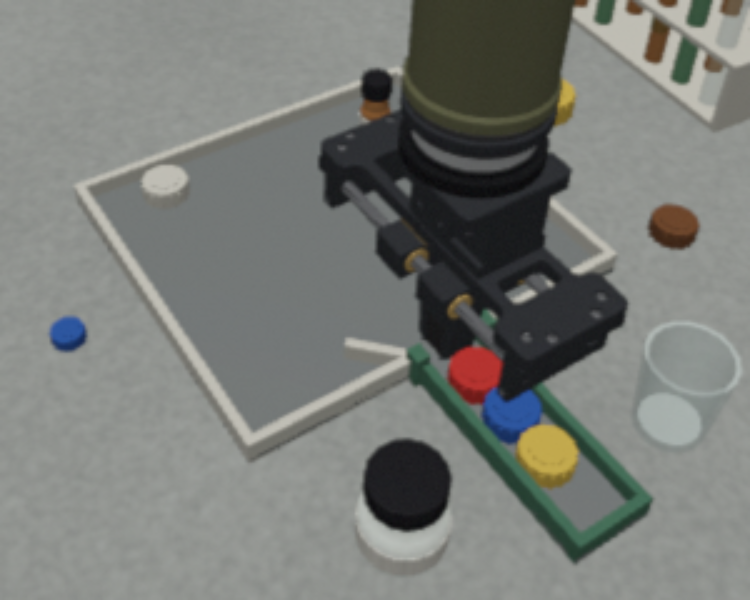

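All three are in the slot. The hand retreats along the slot axis, lifts clear, and I check the result.

Call:
carry_out([
  [0, 0.015, 0],
  [-0.001, 0.03, 0.005],
  [-0.002, 0.04, 0.03],
  [-0.003, 0.05, 0.06],
  [-0.003, 0.07, 0.09],
  [-0.005, 0.1, 0.12],
  [-0.005, 0.13, 0.15],
  [-0.005, 0.16, 0.18],
], roll=[0, 0, 0, 0, 0, 0, 0, 0])

```text
clock: 23.07
tool_pos: [0.5739, 0.0115, 0.2095]
eef_rot: [-0.039, 0.999, 0.008, 0.002]
contact_force: [-0.1, -0.0, 0.2]
opening: 0.003
```

Call:
carry_out([
  [0, 0.02, 0.01],
  [0, 0.04, 0.02],
  [0, 0.05, 0.03],
  [0, 0.05, 0.03],
  [0, 0.05, 0.03],
  [0, 0.05, 0.03],
], roll=[0, 0, 0, 0, 0, 0])

```text
clock: 23.57
tool_pos: [0.5736, 0.0591, 0.2384]
eef_rot: [-0.038, 0.999, 0.007, 0.001]
contact_force: [0.2, -0.6, -0.1]
opening: 0.008
```

```bash
python3 -c "
from h import *
info()
s=look('s23.png')
for c in 'ybr': cap(c,s)
for q,ref in dict(white_cap=(.479,.062),vial=(.6493,.0643),beaker=(.667,-.2506),jar=(.4936,-.24)).items():
    r=[x for x in cut_out(s,q)][:1]
    for x in r:
        v,u=np.nonzero(x['region']);T=np.array(s['world_from_camera']);d=s['range_z'][v,u]
        P=(T[:3,:3]@(np.stack([(u-s['cx'])/s['fx'],(v-s['cy'])/s['fy'],np.ones(len(u))])*d)).T+T[:3,3]
        t=P[P[:,2]>np.percentile(P[:,2],90)-.004]; print(q,np.round((t.max(0)+t.min(0))/2,4),ref)
"
```

```text
t 23.57 tray mm [-207.6   11.1] z 0.2384 yaw 1.647 q [ 0.25  0.74 -0.75  1.72  0.6   0.92  0.9 ] F [ 0.2 -0.6 -0.1] op 0.008
y n 404 x [ 80.4 108.6] y [-17.   11.9] mid [94.3 -2.2] z 0.0199
b n 348 x [48.6 75.8] y [-15.3  14.2] mid [61.6 -0.6] z 0.0199
r n 311 x [16.5 44. ] y [-15.1  13.7] mid [30.1  0. ] z 0.02
white_cap [0.4781 0.0613 0.02  ] (0.479, 0.062)
vial [ 0.4938 -0.1971  0.2701] (0.6493, 0.0643)
beaker [ 0.5108 -0.346   0.2744] (0.667, -0.2506)
jar [ 0.4221 -0.3427  0.2742] (0.4936, -0.24)
```

View pics/s23.png

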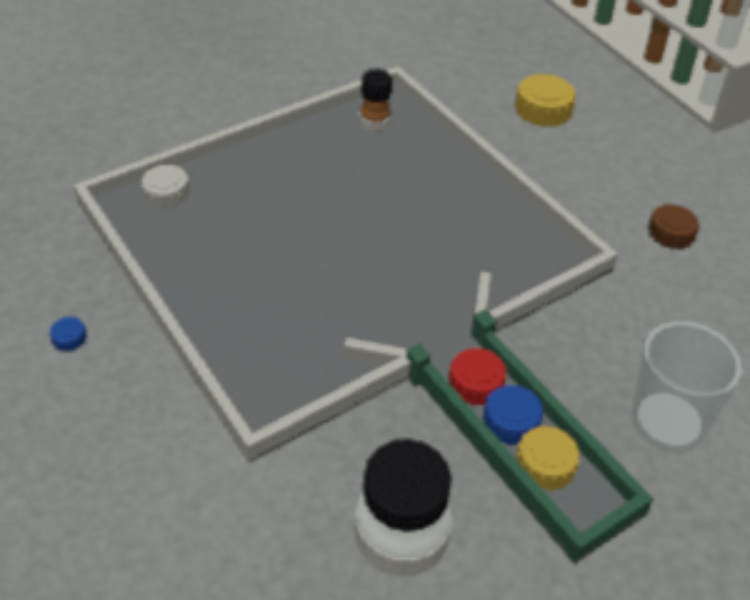

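The side view shows red, blue and yellow flat in the slot at x≈30, 62 and 94. The depth positions for the vial, beaker and jar came out at z≈0.27 m, which can't be right. I'll check those three by comparing with the first picture.

```bash
python3 -c "
from h import *
s=snapshot('side'); a=cv2.imread('pics/side0.png'); b=s['img'][:,:,::-1]
for n,(u0,u1,v0,v1) in dict(vial=(318,342,152,184),beaker=(430,480,255,312),jar=(318,366,302,358),white=(233,260,193,212),bigyellow=(384,413,157,182),smallblue=(196,218,254,272)).items():
    A=cv2.cvtColor(a,6)[v0:v1,u0:u1].astype(np.float32);B=cv2.cvtColor(np.ascontiguousarray(b),6)[v0:v1,u0:u1].astype(np.float32)
    print(n,cv2.phaseCorrelate(A,B,cv2.createHanningWindow(A.shape[::-1],cv2.CV_32F)),np.abs(A-B).mean())
info()
finish_job()"
```

```text
vial ((0.0994574382559339, 0.038107457551138424), 0.9712970666587353) 0.46857992
beaker ((0.06064467384560146, 0.026033611271792267), 0.9335449231465658) 0.67438596
jar ((0.06325021326287228, 0.09541355576110533), 0.866158793701066) 1.0476191
white ((0.5283659351222116, -0.07627468884197519), 1.000747870736652) 0.68810916
bigyellow ((0.02615723497193123, 0.4867260959760671), 0.9589336191813151) 0.6675862
smallblue ((-0.03338630080246574, 0.018371695628390583), 0.9352006713549296) 0.81060606
t 23.87 tray mm [-209.1   11.4] z 0.239 yaw 1.648 q [ 0.25  0.74 -0.75  1.72  0.6   0.92  0.9 ] F [ 0.4 -0.9 -0.1] op 0.005
the job is handed in; nothing more can be done
```

All three caps are in the slot in the order asked: I pushed yellow, then blue, then red through the gate with the fingertips. I handed the job in at about 24 s with the hand lifted well clear.

- **Caps:** the last side-camera check puts their centres at about x = +94 mm (yellow), +62 mm (blue) and +30 mm (red). All are well past the +16 mm line, with their tops level at 20 mm, so they lie flat.
- **Other things:** comparing the last picture with the first shows the white cap, vial, beaker, jar, large yellow cap and small blue cap all shifted by about half a pixel or less. The brown look-alike wasn't in that comparison, but looks in place in the last picture.
- **Failed check:** the final depth positions for the vial, beaker and jar came out at an impossible height (about 0.27 m). I discarded them and relied on the picture comparison for those three.
- **Close call:** one wrist joint (the sixth) touched its lower limit of 0.04 rad as the hand came down behind blue. No reading printed below 0.04, but I only saw values rounded to two decimals.

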